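# Lay the retaining bar across the clamp fixture

## Task

Lift the T-headed retaining bar out of its holder, lay it down flat on the bench and let go of it; then take it up afresh and lay it across the two forked posts of the clamp fixture, over the storage box, fully down in both slots, with the T-head outside the post that has the through slot and the plain end in the pocket of the other. Leave the storage box in place, and do not shift the bottle, the petri dish or the tape roll.

Things in the scene. Friction and masses are not known exactly. Their poses are not given: they have to be found in the camera images.
- bar: steel T-shaped bar, 184 mm long, 14 mm thick, about 180 g: plain shank 164 long, 24 wide, then T-head 20 long, 44 wide. Both broad faces alike. Origin: centre of the plain end face; local z along the bar to the head, y across its width, x through its thickness. At the start it stands in the holder, head up, its lower end 8 mm above the bench
- bar_head (a point): centre of the bar's T-head, 174 mm from the plain end face; axes as the bar's
- bar_end (a point): point inside the bar 10 mm from the plain end face; axes as the bar's
- bar_mid (a point): middle of the bar's shank, 82 mm from the plain end face; axes as the bar's
- holder: grey plastic block, 80 (x) x 90 (y) x 55 (z) mm, fixed to the bench, with one rectangular well 18 (x) x 28 (y) mm and 47 mm deep in its top that holds the bar upright; origin: centre of its underside
- fixture: clamp fixture fixed to the bench: grey base plate 236 x 112 x 8 mm, two aluminium forked posts, 80 mm high. Origin on the bench, midway between the posts; local x runs along the laid-in bar, towards the through-slot post; z up. Laid in, the middle of the bar's shank is best at x = 4, z = 61 mm, with 6 mm of play each way along x and 3.5 mm along y
- through_slot (a point): middle of the slot floor of the through-slot post, at fixture (72, 0, 54) mm. Post from x = 64 to 80 mm; slot 31 mm wide, open at both ends and above, straight cheeks to z = 68, lead-ins spreading outward to z = 80 mm. The T-head goes outside this post, before a lone upright steel stop pin, diameter 12 mm, top at z = 70 mm, axis at x = 118 mm
- pocket_slot (a point): middle of the slot floor of the pocket post, at fixture (-75, 0, 54) mm. Post from x = -86 to -64 mm; slot 31 mm wide, cheeks and lead-ins as on the other post, but closed at the outer end by a wall, 76 mm high, inner face at x = -89 mm. The bar's plain end goes in here
- box: closed storage box with a grey see-through lid, 102 x 104 x 40 mm, 350 g, loose on the fixture's base plate between the posts, its top 48 mm above the bench; origin: centre of its underside
- bottle: round media bottle with a blue cap, diameter 69 mm, 172 mm high, bystander; origin: centre of its underside
- dish: petri dish, diameter 91 mm, 15 mm high, bystander; origin: centre of its underside
- tape: roll of tape lying flat, diameter 85 mm, 19 mm high, bystander; origin: centre of its underside
Mind the look-alikes: they are no part of the job. There is more than one size of the bar; the one meant has the size given above.

How it is judged (in metres and radians):
On the way:
1. the bar lies flat on the bench, let go (height (world z) of each of bar_head, bar_end below 0.013 m and contact force between the fingers and bar below 0.1 N), for 0.2 s.
At the end, for the whole second after the job is handed in: The bar rests at the bottom of both slots (head and end centres 57 to 65 mm above the bench), within 7 mm of the fixture's centre line at either end, the T-head outside the through-slot post (head centre at local x 83 to 105 mm), at rest; the storage box within 12 mm of where it stood (x of bar_head in the frame of fixture between 0.083 and 0.105 m and y of bar_head in the frame of fixture between -0.007 and 0.007 m and y of bar_end in the frame of fixture between -0.007 and 0.007 m and z of bar_head in the frame of fixture between 0.057 and 0.065 m and z of bar_end in the frame of fixture between 0.057 and 0.065 m and linear speed of bar below 0.02 m/s and distance of box from where it was at the start of the episode below 0.012 m); the robot touches nothing.
It fails at once if the bottle is shifted by more than 30 mm or knocked over (distance of bottle from where it was at the start of the episode above 0.03 m or angle between bottle's own z axis and vertical above 0.5 rad).
It fails at once if the petri dish is shifted by more than 30 mm (distance of dish from where it was at the start of the episode above 0.03 m).
It fails at once if the tape roll is shifted by more than 30 mm (distance of tape from where it was at the start of the episode above 0.03 m).
It fails at once if the storage box is shifted by more than 20 mm (distance of box from where it was at the start of the episode above 0.02 m).
It also fails if it takes over 64 s, if anything falls off the work surface, if the arm or the gripper's body presses on something with over 40 N, if the wrist force passes 120 N, or if a joint passes its speed limit or range.

## Robot

A 6-joint arm with a two-finger parallel gripper is mounted at the origin on a cart in front of the work surface, level with it; the furniture and walls round the work are solid. World frame = base frame: x ahead of the robot, y to its left, z up, the work surface at z = 0. Lengths are in mm, angles in rad, forces in N, time in s.
With the tool pointing down it reaches from about 275 to 750 mm from the base axis. Payload 10.2 kg.
Tool frame: the origin (TCP) lies between the finger pads; the fingertips stand 25 mm ahead of it and the grasp point (between the pads) lies 6 mm ahead of it; z points along the fingers, y is the line along which they close (so a half turn about z gives the same grasp; the last joint's range is limited). The gripper opens to 85 mm and grips with 20 to 120 N. Pads are 22 mm wide; open, the fingers measure 114 mm over their backs; the gripper's body (76 mm by 85 mm) begins 54 mm behind the grasp point. The pads swing forward as they close: fully open they stand 13 mm farther back than shut.
Start: joints at [1.021, 0.313, 1.498, -0, 1.331, -0.223], TCP at [168.545, 497.216, 256.294] pointing down, gripper open.
Joint ranges: [-2.94, 2.94], [-0.97, 2.17], [0.19, 2.56], [-1.23, 4.37], [0.02, 3.11], [-2.88, 2.88]. Speed limits (rad/s): [2.39, 2.39, 3.01, 3.14, 3.14, 3.14].

## Interface

Orientations are given as a unit quaternion [w, x, y, z].
In Python, from rig import ctrl, eyes, finish_job gives the robot as it stands.
- The arm moves only by the tool step_arm, never from a script. Its argument "increments" is a list of rows, each an object of numbers: "dx", "dy", "dz": the shift along the tool's x, y, z in units of 25 mm (1.0 is 25 mm); "wx", "wy", "wz": the turn, a rotation vector about the tool's x, y, z in units of 6 degrees (1.0 is 6 degrees). A call has 1 to 5 rows; each row shifts and turns the commanded pose from where the row before left it, along the tool's axes as they then stand; what a row does not reach is not made up. A row lasts 1/10 s, in which the tool goes at most 50 mm and 8.59 degrees, less where a joint would pass 70% of its speed; a pose out of reach is approached as far as the arm can. A call is refused whole if a number of a shift passes 1 or a number of a turn 1, either way. A call with a gripper value outside its range is refused whole. "fingers" is the finger opening in mm, from 0 to 85.4, set as the call begins (left out, the last holds). The fingers move at their own pace and stop on an object; "squeeze" is the grip in N (left out, the last holds). Time passes only in rows, so rows that do not move let the fingers close. It gives the time, the measured TCP pose, the force, the opening and the grip force at its end, in the units of the state.
- ctrl.sense(): the state, without advancing time (a new reading comes with each control period).
- eyes.capture(name): name is "side" or "top"; returns a dict with "frame" (480x640x3 uint8, blue, green, red), "fx", "fy", "cx", "cy" (pixels), "R" (3x3) and "t" (3): a world point X has camera coordinates R X + t. Camera axes: x right, y down, z forward; pixel columns grow to the right and rows downward; lengths in mm; the calibration is good to about 2 mm. A picture is of the moment at which its call begins. There is no depth.
- finish_job(): hands the job in; it is judged then, once.
Trained networks look in the newest picture that a camera, given by its name, has taken for a name from the list of things; names that differ only in an ending like _2 or _b are one class to them, and where a whole thing is asked for, a point or a joint stands for the part that bears it (a point fixed in the world has none). Each returns a list of dicts, best first, with "p" (0 to 1); they miss things now and then, are a little off and sometimes report something else, mostly with a low value. They report only what shows in the picture. A call takes as long as a camera call. They do not tell look-alikes from the thing itself.
- eyes.cut_out(camera, label): "mask" (480x640 bool, what is visible of it).
- eyes.landmark_of(camera, label): "point" ([x, y, z] in mm, in the coordinates of the camera as it stood for that picture, good to about 4 mm: a listed point, or the origin of a listed thing).
The state is a dict: "time_s": time; "joints": joint angles; "dq": joint speeds; "tau": joint torques, N m; "eef_pos": TCP position; "ee_rot": TCP orientation; "force": force on the tool from outside, world axes, zero at the start; "wrist_torque": the same for the moment, N m; "grip_width": opening from 0.0 (shut) to 1.0 (fully open); "grip_force": force on a finger pad.
Only numpy, scipy, OpenCV 4.12 (cv2) and the standard library are available. Lean on these libraries where they do the work, as an engineer would, in place of code of your own. Each camera call takes 0.05 s, during which the arm holds its last target. There are 200 camera calls.

## Working session

There is one attempt and no reset: what is moved stays moved. The work goes in short steps, Python scripts to look and compute and a tool call to move; the robot and the scene stay as the last step left them, time stands still between calls to the robot, and variables do not carry over. Pictures are saved under pics/ and viewed, at most 10 in all, crops included, and the job is handed in when it is done.

Besides the shell and the picture viewer there is one more tool, called as name(argument=value, ...) on one line, values as JSON. step_arm: Moves the arm, as the interface text tells. Its arguments: {"type":"object","properties":{"increments":{"type":"array"},"fingers":{"type":"number"},"squeeze":{"type":"number"}},"required":["increments"]}

```bash
mkdir -p pics; ls; cat > h.py <<'E'
import numpy as np,cv2
from rig import ctrl,eyes,finish_job
def cap(c): return eyes.capture(c)
def lm(c,im,l,n=3):
    R=np.array(im['R']);t=np.array(im['t'])
    return [(round(float(d['p']),2),np.round(R.T@(np.array(d['point'])-t)).tolist()) for d in eyes.landmark_of(c,l)[:n]]
def ray(im,u,v,z):
    R=np.array(im['R']);t=np.array(im['t']);o=-R.T@t
    d=R.T@np.array([(u-im['cx'])/im['fx'],(v-im['cy'])/im['fy'],1.]);return o+d*(z-o[2])/d[2]
def proj(im,X):
    c=np.array(im['R'])@np.array(X,float)+np.array(im['t']);return np.array([im['fx']*c[0]/c[2]+im['cx'],im['fy']*c[1]/c[2]+im['cy']])
def tri(obs):
    A=[];b=[]
    for im,(u,v) in obs:
        R=np.array(im['R']);t=np.array(im['t'])
        for k,(p) in enumerate([(u-im['cx'])/im['fx'],(v-im['cy'])/im['fy']]):
            A.append(R[k]-p*R[2]);b.append(p*t[2]-t[k])
    return np.linalg.lstsq(np.array(A),np.array(b),rcond=None)[0]
E
python3 - <<'E'
from h import *
s=ctrl.sense();print(s['eef_pos'],s['ee_rot'],s['grip_width'])
for c in('side','top'):
    im=cap(c);cv2.imwrite(f'pics/{c}0.png',im['frame'])
    print(c,'cam',np.round(-np.array(im['R']).T@np.array(im['t'])),im['fx'])
    for l in ['bar','bar_head','holder','fixture','through_slot','pocket_slot','box','bottle','dish','tape']: print(l,lm(c,im,l))
E
```

```text
pics
[168.42056151 496.99740665 255.72332491] [-2.53654374e-04  1.62685152e-01  9.86677808e-01 -6.16437075e-04] 1.0027629048154056
side cam [ 194. 1070.  831.] 502.1367558158833
bar [(0.81, [550.0, 325.0, 4.0])]
bar_head [(0.79, [551.0, 324.0, 124.0]), (0.66, [521.0, 205.0, 183.0]), (0.48, [501.0, -241.0, 7.0])]
holder [(0.73, [518.0, 212.0, 1.0]), (0.54, [517.0, 213.0, 91.0])]
fixture [(0.66, [503.0, -239.0, 1.0])]
through_slot [(0.56, [465.0, -177.0, 56.0])]
pocket_slot [(0.81, [532.0, -314.0, 56.0])]
box [(0.79, [502.0, -242.0, 10.0])]
bottle [(0.6, [726.0, 405.0, -0.0])]
dish [(0.74, [727.0, 12.0, 1.0]), (0.2, [533.0, -313.0, 53.0])]
tape []
top cam [ 446.   37. 1734.] 554.915362783467
bar [(0.67, [520.0, 205.0, 4.0]), (0.4, [552.0, 323.0, -0.0])]
bar_head [(0.49, [552.0, 328.0, 125.0]), (0.47, [519.0, 203.0, 178.0])]
holder [(0.87, [517.0, 208.0, -0.0])]
fixture [(0.62, [505.0, -246.0, -5.0])]
through_slot [(0.84, [468.0, -182.0, 55.0]), (0.32, [525.0, 207.0, 13.0])]
pocket_slot [(0.74, [536.0, -313.0, 54.0])]
box [(0.69, [504.0, -243.0, 10.0])]
bottle [(0.93, [728.0, 398.0, 1.0]), (0.19, [468.0, -182.0, 50.0])]
dish [(0.76, [724.0, 9.0, -1.0]), (0.3, [516.0, 205.0, -2.0])]
tape [(0.58, [358.0, 192.0, 0.0])]
```

View pics/side0.png

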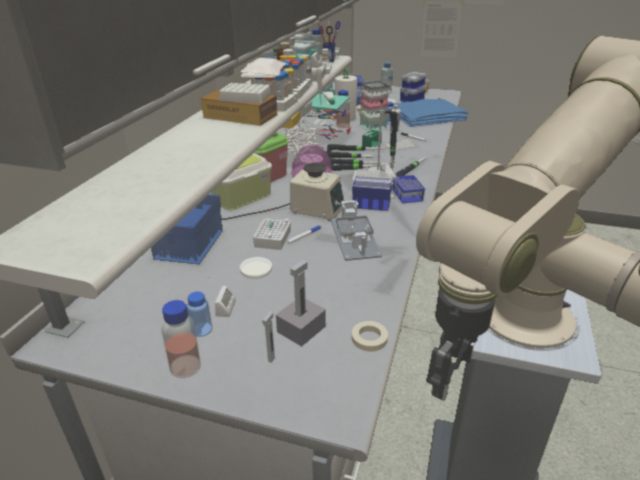

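View pics/top0.png

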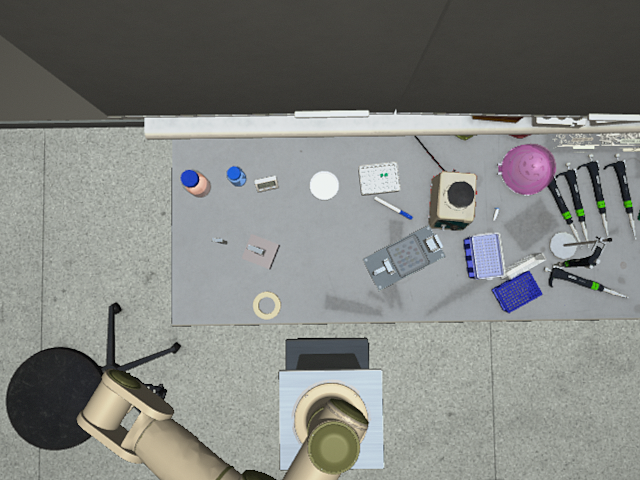

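Side picture: the right bar is in the grey holder (head at px 300,268); a shorter look-alike stands at (269,335); fixture at (355,238). Top picture: holder at (262,250), look-alike at (219,240), fixture at (403,257), tape at (266,305), dish at (324,185). Next I'll zoom in on the holder and fixture.

```bash
python3 - <<'E'
from h import *
S=cap('side');T=cap('top')
def crop(im,u,v,w,h,k): return cv2.resize(im['frame'][v:v+h,u:u+w],(w*k,h*k),interpolation=cv2.INTER_CUBIC)
a=np.hstack([crop(T,225,225,80,60,5),crop(T,360,222,80,60,5)])
b=np.hstack([crop(S,270,255,80,60,5)[:,:],crop(S,325,200,80,60,5)])
cv2.imwrite('pics/z0.png',np.vstack([a,b]))
def edges(im,l,z):
    for d in eyes.cut_out('top' if im is T else 'side',l)[:2]:
        m=d['mask'].astype(np.uint8);c=max(cv2.findContours(m,0,1)[0],key=cv2.contourArea)
        P=np.array([ray(im,*p[0],z)[:2] for p in c],np.float32)
        r=cv2.minAreaRect(P);print(l,z,round(d['p'],2),np.round(r[0]),np.round(r[1]),round(r[2],1))
edges(T,'bar',192);edges(T,'holder',55);edges(T,'fixture',8);edges(T,'box',48)
edges(S,'box',48)
E
```

```text
bar 192 0.62 [518. 206.] [49. 15.] 62.6
bar 192 0.51 [545. 307.] [35. 11.] 81.0
holder 55 0.57 [518. 206.] [95. 81.] 67.8
fixture 8 0.97 [ 464. -168.] [115.  94.] 25.5
box 48 0.82 [ 501. -240.] [ 99. 100.] 25.3
box 48 0.83 [ 491. -211.] [112. 156.] 26.0
```

View pics/z0.png

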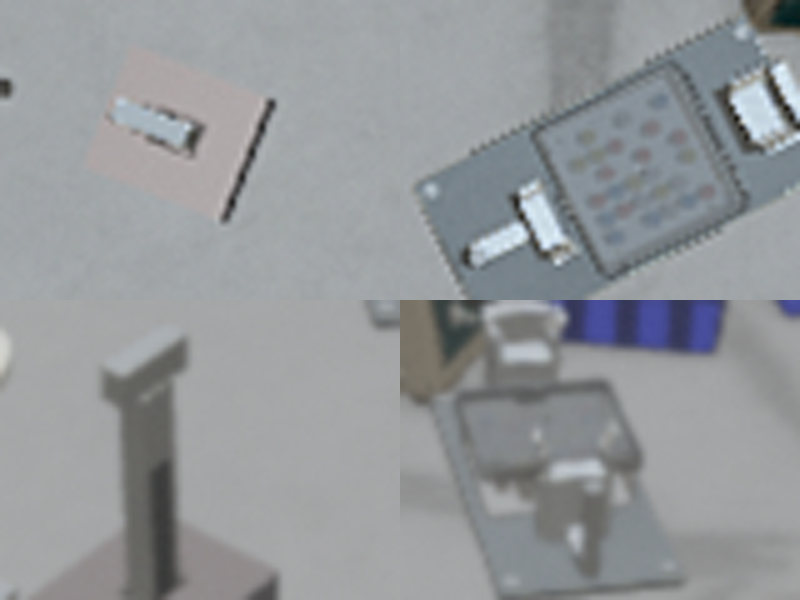

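Top crop: the bar head runs from (115,110) to (190,135), so its width yaw is about 68–71°, matching the holder's 67.5°. The fixture axis runs from the pocket on the upper right to the through slot and pin on the lower left. I'll write a row planner, then start moving and pitch the tool up.

```bash
cat > pl.py <<'E'
from h import *
from scipy.spatial.transform import Rotation as Ro, Slerp
def pose():
    s=ctrl.sense();q=s['ee_rot'];return np.array(s['eef_pos']),Ro.from_quat([q[1],q[2],q[3],q[0]]),s
def tool(yawx,pitch):  # tool x yaw (deg) when pointing down; pitch=deg raised about tool y so that z goes toward -x_tool... 90=horizontal
    c,s=np.cos(np.radians(yawx)),np.sin(np.radians(yawx))
    D=np.array([[c,s,0],[s,-c,0],[0,0,-1]])
    return Ro.from_matrix(D)*Ro.from_euler('y',-pitch,degrees=True)
def plan(p1,R1,n=None,start=None,show=True):
    p,R,s=pose() if start is None else (*start,None)
    rv=(R.inv()*R1).as_rotvec(degrees=True);d=np.array(p1)-p
    if n is None: n=int(np.ceil(max(np.linalg.norm(d)/25,np.abs(rv).max()/6,1)-1e-3))
    sl=Slerp([0,1],Ro.concatenate([R,R1]));rows=[]
    for k in range(n):
        tp=np.array(p1)*(k+1)/n+ (pose()[0] if start is None else start[0])*(1-(k+1)/n)
        tR=sl((k+1)/n)
        a=np.round(R.inv().apply(tp-p)/25,2);w=np.round((R.inv()*tR).as_rotvec(degrees=True)/6,2)
        p=p+R.apply(a*25);R=R*Ro.from_rotvec(w*6,degrees=True)
        rows.append({k:float(v) for k,v in zip(['dx','dy','dz','wx','wy','wz'],[*a,*w]) if v})
    for i in range(0,n,5): print(rows[i:i+5])
    print('end',np.round(p,1)); return p,R
def st():
    p,R,s=pose();print(round(s['time_s'],2),'p',np.round(p,1),'z',np.round(R.as_matrix()[:,2],3),'x',np.round(R.as_matrix()[:,0],3),'j',np.round(s['joints'],2),'F',np.round(s['force'],1),'w',round(s['grip_width'],3),'g',round(s['grip_force'],1))
E
python3 - <<'E'
from pl import *
st()
print(tool(158,90).as_matrix().round(2))
a=plan([300,370,240],tool(158,45))
plan([439,239,200],tool(158,90),start=a)
E
```

```text
1.45 p [168.5 497.2 256.3] z [-0. -0. -1.] x [-0.947  0.321  0.   ] j [ 1.02  0.31  1.5   0.    1.33 -0.22] F [-0.6 -0.4 -0.2] w 1.0 g 0.0
[[-0.    0.37  0.93]
 [ 0.    0.93 -0.37]
 [-1.    0.   -0.  ]]
[{'dx': -0.83, 'dy': -0.39, 'dz': 0.08, 'wx': 0.03, 'wy': -0.94, 'wz': 0.06}, {'dx': -0.81, 'dy': -0.39, 'dz': 0.16, 'wx': 0.02, 'wy': -0.93, 'wz': 0.07}, {'dx': -0.8, 'dy': -0.38, 'dz': 0.25, 'wx': 0.03, 'wy': -0.94, 'wz': 0.06}, {'dx': -0.78, 'dy': -0.37, 'dz': 0.32, 'wx': 0.03, 'wy': -0.94, 'wz': 0.07}, {'dx': -0.74, 'dy': -0.37, 'dz': 0.4, 'wx': 0.02, 'wy': -0.94, 'wz': 0.06}]
[{'dx': -0.7, 'dy': -0.36, 'dz': 0.47, 'wx': 0.03, 'wy': -0.93, 'wz': 0.07}, {'dx': -0.66, 'dy': -0.35, 'dz': 0.54, 'wx': 0.03, 'wy': -0.94, 'wz': 0.06}, {'dx': -0.6, 'dy': -0.35, 'dz': 0.6, 'wx': 0.03, 'wy': -0.94, 'wz': 0.07}]
end [300.1 370.  239.9]
[{'dx': -0.49, 'dy': -0.35, 'dz': 0.77, 'wy': -0.94}, {'dx': -0.41, 'dy': -0.34, 'dz': 0.81, 'wy': -0.93}, {'dx': -0.32, 'dy': -0.35, 'dz': 0.85, 'wy': -0.94}, {'dx': -0.25, 'dy': -0.35, 'dz': 0.88, 'wy': -0.94}, {'dx': -0.15, 'dy': -0.34, 'dz': 0.9, 'wy': -0.94}]
[{'dx': -0.07, 'dy': -0.35, 'dz': 0.91, 'wy': -0.93}, {'dx': 0.02, 'dy': -0.35, 'dz': 0.91, 'wy': -0.94}, {'dx': 0.11, 'dy': -0.35, 'dz': 0.91, 'wy': -0.94}]
end [439.1 238.8 200.1]
```

step_arm(increments=[{"dx":-0.83,"dy":-0.39,"dz":0.08,"wx":0.03,"wy":-0.94,"wz":0.06},{"dx":-0.81,"dy":-0.39,"dz":0.16,"wx":0.02,"wy":-0.93,"wz":0.07},{"dx":-0.8,"dy":-0.38,"dz":0.25,"wx":0.03,"wy":-0.94,"wz":0.06},{"dx":-0.78,"dy":-0.37,"dz":0.32,"wx":0.03,"wy":-0.94,"wz":0.07},{"dx":-0.74,"dy":-0.37,"dz":0.4,"wx":0.02,"wy":-0.94,"wz":0.06}], fingers=85)

```text
time_s: 1.95
eef_pos: [251.3, 417.2, 246.4]
ee_rot: [0.241, 0.174, 0.954, -0.046]
force: [1.2, 0.8, 0.4]
grip_width: 0.998
grip_force: 0.0
```

```bash
python3 -c "
from pl import *
st()"
```

```text
1.95 p [251.3 417.2 246.4] z [ 0.443 -0.172 -0.88 ] x [-0.824  0.31  -0.475] j [ 1.01  0.25  1.68 -0.53  1.16  0.01] F [1.2 0.8 0.4] w 0.998 g 0.0
```

```bash
python3 -c "
from pl import *
plan([340,320,240],tool(158,30))"
```

```text
[{'dx': -0.67, 'dy': -0.4, 'dz': 0.41, 'wx': 0.01, 'wy': -0.05, 'wz': 0.03}, {'dx': -0.66, 'dy': -0.39, 'dz': 0.42, 'wx': 0.01, 'wy': -0.04, 'wz': 0.04}, {'dx': -0.67, 'dy': -0.39, 'dz': 0.41, 'wx': 0.01, 'wy': -0.05, 'wz': 0.03}, {'dx': -0.67, 'dy': -0.39, 'dz': 0.42, 'wx': 0.02, 'wy': -0.04, 'wz': 0.04}, {'dx': -0.66, 'dy': -0.38, 'dz': 0.43, 'wx': 0.01, 'wy': -0.05, 'wz': 0.03}]
[{'dx': -0.67, 'dy': -0.39, 'dz': 0.43, 'wx': 0.01, 'wy': -0.04, 'wz': 0.03}]
end [340.1 319.9 240. ]
```

step_arm(increments=[{"dx":-0.67,"dy":-0.4,"dz":0.41,"wy":-0.05,"wz":0.03},{"dx":-0.67,"dy":-0.4,"dz":0.42,"wy":-0.05,"wz":0.03},{"dx":-0.67,"dy":-0.4,"dz":0.42,"wy":-0.05,"wz":0.03}])

```text
invalid input at $.increments[0]: expected keys dx, dy, dz, wx, wy, wz
```

```bash
cat > kin.py <<'E'
import numpy as np
from scipy.spatial.transform import Rotation as Ro
E=lambda a,t:Ro.from_euler(a,t).as_matrix()
def frames(j):
    A=E('z',j[0]);F=A@E('y',j[1]+j[2]);W=F@E('z',j[3])@E('y',j[4])@E('z',j[5])
    return A,F,W
def basis(j):  # columns: a1,h,l2,l3,e(elbow offset),L
    A,F,W=frames(j);U=A@E('y',j[1])
    return np.stack([A[:,0],A[:,2],U[:,2],F[:,2],F[:,0],W[:,2]],1)
E
python3 - <<'E'
from pl import *; from kin import *
st();s=pose()[2]
D=[([1.021,.313,1.498,0,1.331,-.223],[168.545,497.216,256.294]),([1.01,.25,1.68,-.53,1.16,.01],[251.3,417.2,246.4]),(s['joints'],s['eef_pos'])]
for j,p in D: print(frames(np.array(j))[2].round(2).tolist())
A=np.vstack([basis(np.array(j)) for j,p in D]);b=np.concatenate([p for j,p in D])
w=np.array([1]*3+[.2]*3+[1]*3)
# ridge toward e=0,a1 ~0
x=np.linalg.lstsq(np.vstack([A*w[:,None],0.02*np.eye(6)]),np.r_[b*w,np.zeros(6)],rcond=None)
print(x[0].round(1),x[3].round(3),(A@x[0]-b).round(1))
E
```

```text
1.95 p [251.3 417.2 246.4] z [ 0.443 -0.172 -0.88 ] x [-0.824  0.31  -0.475] j [ 1.01  0.25  1.68 -0.53  1.16  0.01] F [1.2 0.8 0.4] w 0.998 g 0.0
[[-0.32, -0.95, -0.0], [-0.95, 0.32, -0.0], [0.0, 0.0, -1.0]]
[[-0.36, -0.82, 0.44], [-0.93, 0.32, -0.17], [-0.01, -0.47, -0.88]]
[[-0.35, -0.82, 0.44], [-0.94, 0.31, -0.17], [0.0, -0.48, -0.88]]
[324.2  62.8 243.5 122.6  28.  -18.8] [2.804 2.045 0.429 0.097 0.063 0.02 ] [ 98.7 -61.1   0.7   0.6   0.3  -0.3   0.2   0.2  -0.7]
```

step_arm(increments=[{"dx":-0.67,"dy":-0.4,"dz":0.41,"wx":0,"wy":-0.05,"wz":0.03},{"dx":-0.67,"dy":-0.4,"dz":0.42,"wx":0,"wy":-0.05,"wz":0.03},{"dx":-0.67,"dy":-0.4,"dz":0.42,"wx":0,"wy":-0.05,"wz":0.03}])

```text
time_s: 2.25
eef_pos: [295.6, 368.0, 242.6]
ee_rot: [0.247, 0.178, 0.951, -0.046]
force: [-0.5, -0.0, -0.0]
grip_width: 0.993
grip_force: 0.0
```

```bash
sed -i "s/ if v}/}/" pl.py; sed -i "s/np.stack(\[A\[:,0\]/np.stack([A[:,1],A[:,0]/" kin.py
cat > data.py <<'E'
D=[([1.021,.313,1.498,0,1.331,-.223],[168.545,497.216,256.294]),([1.01,.25,1.68,-.53,1.16,.01],[251.3,417.2,246.4])]
E
python3 - <<'E'
from pl import *; from kin import *; from data import D
st();s=pose()[2]
open('data.py','a').write(f"D.append(({np.array(s['joints']).tolist()},{np.array(s['eef_pos']).tolist()}))\n")
D.append((s['joints'],s['eef_pos']))
A=np.vstack([basis(np.array(j)) for j,p in D]);b=np.concatenate([p for j,p in D])
w=np.array([1]*3+[.2]*3+[1]*3)
x=np.linalg.lstsq(np.vstack([A*w[:,None],0.002*np.eye(7)]),np.r_[b*w,np.zeros(7)],rcond=None)
print(x[0].round(1),x[3].round(3),(A@x[0]-b).round(1))
E
```

```text
2.25 p [295.6 368.  242.6] z [ 0.453 -0.176 -0.874] x [-0.815  0.316 -0.486] j [ 0.87  0.19  1.77 -0.55  1.07 -0.09] F [-0.5 -0.  -0. ] w 0.993 g 0.0
[116.1  19.3 278.7 394.3 400.6  74.6 229.8] [2.803 2.045 1.455 0.315 0.132 0.071 0.003] [ 0.  -0.  -0.  -0.   0.9  1.2 -0.  -0.  -0. ]
```

```bash
cat >> kin.py <<'E'
X=np.array([116.1,19.3,278.7,394.3,400.6,74.6,229.8])
Z90=E('z',np.pi/2)
lo=np.array([-2.94,-.97,.19,-1.23,.02,-2.88]);hi=np.array([2.94,2.17,2.56,4.37,3.11,2.88])
from scipy.optimize import least_squares
def fk(j): return basis(j)@X, frames(j)[2]@Z90
def ik(p,R,seeds=None,n=25,rng=np.random.default_rng(0)):
    best=[]
    def f(j):
        q,W=fk(j);return np.r_[(q-p)/100,(Ro.from_matrix(W.T@R)).as_rotvec()*2]
    for k in range(n):
        s=rng.uniform(lo,hi);s[0]=rng.uniform(-.5,1);s[1]=rng.uniform(-.3,1.2);s[2]=rng.uniform(.8,2.4)
        r=least_squares(f,s,bounds=(lo,hi),max_nfev=60)
        if r.cost<1e-5 and not any(np.allclose(r.x,b,atol=.05) for b in best): best.append(r.x)
    return best
E
python3 - <<'E'
from pl import *; from kin import *
d=np.array([.925,-.38,0]);B=np.array([519,206,0])
for yaw in (158,-22):
  for pitch in (30,45,60,75,90):
    # yaw -22: half turn about tool z
    R=tool(158,pitch).as_matrix()
    if yaw==-22: R=R@E('z',np.pi)
    p=B+[0,0,125]-R[:,2]*16
    print(yaw,pitch,[b.round(2).tolist() for b in ik(p,R)])
E
```

```text
158 30 [[0.31, 0.43, 1.77, -0.6, 0.6, -0.43]]
158 45 []
158 60 []
158 75 [[0.5, 0.72, 1.93, 4.2, 1.02, 1.12]]
158 90 [[0.51, 0.89, 1.88, 4.07, 1.35, 1.28]]
-22 30 [[0.31, 0.43, 1.77, -0.6, 0.6, 2.71]]
-22 45 []
-22 60 []
-22 75 [[0.5, 0.72, 1.93, 4.2, 1.02, -2.02]]
-22 90 [[0.51, 0.89, 1.88, 4.07, 1.35, -1.86]]
```

```bash
cat >> kin.py <<'E'
import json
def jpath(js,n,p0,R0,X0=None):
    """rows following joint waypoints js (first=current), n rows per leg; p0,R0 measured pose (R0 matrix)"""
    off=p0-fk(js[0])[0];p=p0.copy();R=R0.copy();rows=[];info=[]
    for a,b,m in zip(js[:-1],js[1:],n):
        for k in range(m):
            q,W=fk(a+(b-a)*(k+1)/m);q=q+off
            t=np.round(R.T@(q-p)/25,2);w=np.round(Ro.from_matrix(R.T@W).as_rotvec(degrees=True)/6,2)
            p=p+R@(t*25);R=R@Ro.from_rotvec(w*6,degrees=True).as_matrix()
            rows.append(dict(zip(['dx','dy','dz','wx','wy','wz'],[float(v) for v in [*t,*w]])));info.append((p.copy(),R.copy()))
    M=np.abs([[*r.values()] for r in rows]);print('rows',len(rows),'max',M.max(0))
    return rows,info
E
python3 - <<'E'
from pl import *; from kin import *
p,R,s=pose();j0=np.array(s['joints'])
Rg=tool(158,90).as_matrix()@E('z',np.pi)
B=np.array([519,206,125.])
for nm,pt in (('pre',B-Rg[:,2]*96+[0,0,40]),('g',B-Rg[:,2]*16)): print(nm,pt,[b.round(3).tolist() for b in ik(pt,Rg,n=15)])
jp=[b for b in ik(B-Rg[:,2]*96+[0,0,40],Rg,n=15)][0]
mid=(j0+jp)/2; mid[1]-=0.1;mid[2]+=.0
rows,info=jpath([j0,mid,jp],[25,25],p,R.as_matrix())
for q,W in info[4::5]: print(q.round(),'z',W[:,2].round(2),'tip',(q+W[:,2]*25).round(),'wr',(q-W[:,2]*230).round())
E
```

```text
pre [429.99034996 241.96223297 165.        ] [[0.687, 0.763, 1.987, 4.245, 1.387, -1.919]]
g [504.16505833 211.99370549 125.        ] [[0.515, 0.894, 1.882, 4.073, 1.346, -1.862]]
rows 50 max [0.84 1.03 0.22 0.93 0.85 0.34]
[213. 399. 192.] z [ 0.06 -0.03 -1.  ] tip [215. 398. 167.] wr [200. 405. 421.]
[140. 450. 184.] z [-0.29  0.21 -0.93] tip [132. 455. 161.] wr [207. 401. 398.]
[ 96. 511. 215.] z [-0.51  0.5  -0.7 ] tip [ 84. 524. 198.] wr [213. 396. 377.]
[ 98. 567. 271.] z [-0.52  0.77 -0.37] tip [ 85. 586. 261.] wr [218. 390. 355.]
[145. 599. 331.] z [-0.34  0.94 -0.01] tip [136. 623. 330.] wr [222. 383. 334.]
[229. 599. 354.] z [0.01 0.97 0.25] tip [230. 623. 360.] wr [226. 376. 297.]
[327. 557. 345.] z [0.43 0.83 0.36] tip [338. 577. 354.] wr [228. 367. 262.]
[409. 474. 304.] z [0.79 0.51 0.33] tip [428. 486. 312.] wr [226. 355. 228.]
[448. 362. 238.] z [0.98 0.08 0.18] tip [473. 364. 242.] wr [223. 343. 195.]
[430. 242. 165.] z [ 0.93 -0.37 -0.  ] tip [453. 233. 165.] wr [217. 328. 165.]
```

```bash
cat >> kin.py <<'E'
def show(rows):
    for i in range(0,len(rows),5): print(json.dumps(rows[i:i+5]).replace(' ',''))
E
python3 - <<'E'
from pl import *; from kin import *
p,R,s=pose();j0=np.array(s['joints'])
jp=np.array([0.687, 0.763, 1.987, 4.245, 1.387, -1.919])
mid=(j0+jp)/2; mid[1]-=0.1
rows,info=jpath([j0,mid,jp],[25,28],p,R.as_matrix());show(rows)
E
```

```text
rows 53 max [0.84 0.92 0.19 0.84 0.85 0.3 ]
[{"dx":0.84,"dy":-0.08,"dz":0.16,"wx":0.09,"wy":0.84,"wz":0.07},{"dx":0.82,"dy":-0.05,"dz":0.15,"wx":0.06,"wy":0.85,"wz":0.08},{"dx":0.81,"dy":-0.02,"dz":0.16,"wx":0.03,"wy":0.84,"wz":0.07},{"dx":0.78,"dy":0.01,"dz":0.16,"wx":-0.01,"wy":0.84,"wz":0.09},{"dx":0.77,"dy":0.04,"dz":0.15,"wx":-0.03,"wy":0.84,"wz":0.09}]
[{"dx":0.75,"dy":0.06,"dz":0.15,"wx":-0.07,"wy":0.84,"wz":0.09},{"dx":0.73,"dy":0.09,"dz":0.14,"wx":-0.1,"wy":0.83,"wz":0.1},{"dx":0.7,"dy":0.13,"dz":0.14,"wx":-0.13,"wy":0.82,"wz":0.1},{"dx":0.68,"dy":0.15,"dz":0.13,"wx":-0.17,"wy":0.81,"wz":0.11},{"dx":0.67,"dy":0.18,"dz":0.12,"wx":-0.2,"wy":0.81,"wz":0.11}]
[{"dx":0.63,"dy":0.22,"dz":0.1,"wx":-0.24,"wy":0.79,"wz":0.11},{"dx":0.62,"dy":0.24,"dz":0.1,"wx":-0.27,"wy":0.78,"wz":0.11},{"dx":0.59,"dy":0.28,"dz":0.08,"wx":-0.31,"wy":0.77,"wz":0.12},{"dx":0.57,"dy":0.3,"dz":0.07,"wx":-0.35,"wy":0.75,"wz":0.12},{"dx":0.54,"dy":0.34,"dz":0.06,"wx":-0.38,"wy":0.73,"wz":0.11}]
[{"dx":0.52,"dy":0.36,"dz":0.04,"wx":-0.41,"wy":0.71,"wz":0.12},{"dx":0.49,"dy":0.4,"dz":0.03,"wx":-0.45,"wy":0.6
[... 1667 characters left out ...]
wx":-0.84,"wy":-0.11,"wz":-0.16},{"dx":-0.32,"dy":0.9,"dz":-0.16,"wx":-0.83,"wy":-0.13,"wz":-0.18},{"dx":-0.33,"dy":0.9,"dz":-0.16,"wx":-0.83,"wy":-0.16,"wz":-0.19}]
[{"dx":-0.36,"dy":0.9,"dz":-0.15,"wx":-0.83,"wy":-0.18,"wz":-0.21},{"dx":-0.37,"dy":0.92,"dz":-0.13,"wx":-0.83,"wy":-0.19,"wz":-0.22},{"dx":-0.39,"dy":0.91,"dz":-0.13,"wx":-0.82,"wy":-0.21,"wz":-0.25},{"dx":-0.42,"dy":0.92,"dz":-0.12,"wx":-0.83,"wy":-0.24,"wz":-0.25},{"dx":-0.43,"dy":0.91,"dz":-0.1,"wx":-0.82,"wy":-0.25,"wz":-0.27}]
[{"dx":-0.44,"dy":0.91,"dz":-0.09,"wx":-0.81,"wy":-0.26,"wz":-0.28},{"dx":-0.46,"dy":0.91,"dz":-0.07,"wx":-0.81,"wy":-0.28,"wz":-0.3},{"dx":-0.48,"dy":0.91,"dz":-0.06,"wx":-0.81,"wy":-0.3,"wz":-0.3}]
```

step_arm(increments=[{"dx":0.84,"dy":-0.08,"dz":0.16,"wx":0.09,"wy":0.84,"wz":0.07},{"dx":0.82,"dy":-0.05,"dz":0.15,"wx":0.06,"wy":0.85,"wz":0.08},{"dx":0.81,"dy":-0.02,"dz":0.16,"wx":0.03,"wy":0.84,"wz":0.07},{"dx":0.78,"dy":0.01,"dz":0.16,"wx":-0.01,"wy":0.84,"wz":0.09},{"dx":0.77,"dy":0.04,"dz":0.15,"wx":-0.03,"wy":0.84,"wz":0.09}])

```text
time_s: 2.75
eef_pos: [212.3, 399.7, 191.4]
ee_rot: [0.031, 0.207, 0.978, -0.008]
force: [0.8, -0.3, 0.3]
grip_width: 0.998
grip_force: 0.0
```

step_arm(increments=[{"dx":0.75,"dy":0.06,"dz":0.15,"wx":-0.07,"wy":0.84,"wz":0.09},{"dx":0.73,"dy":0.09,"dz":0.14,"wx":-0.1,"wy":0.83,"wz":0.1},{"dx":0.7,"dy":0.13,"dz":0.14,"wx":-0.13,"wy":0.82,"wz":0.1},{"dx":0.68,"dy":0.15,"dz":0.13,"wx":-0.17,"wy":0.81,"wz":0.11},{"dx":0.67,"dy":0.18,"dz":0.12,"wx":-0.2,"wy":0.81,"wz":0.11}])

```text
time_s: 3.25
eef_pos: [138.6, 451.3, 184.3]
ee_rot: [-0.171, 0.23, 0.955, 0.072]
force: [-0.8, 0.1, -0.3]
grip_width: 0.996
grip_force: 0.0
```

step_arm(increments=[{"dx":0.63,"dy":0.22,"dz":0.1,"wx":-0.24,"wy":0.79,"wz":0.11},{"dx":0.62,"dy":0.24,"dz":0.1,"wx":-0.27,"wy":0.78,"wz":0.11},{"dx":0.59,"dy":0.28,"dz":0.08,"wx":-0.31,"wy":0.77,"wz":0.12},{"dx":0.57,"dy":0.3,"dz":0.07,"wx":-0.35,"wy":0.75,"wz":0.12},{"dx":0.54,"dy":0.34,"dz":0.06,"wx":-0.38,"wy":0.73,"wz":0.11}])

```text
time_s: 3.75
eef_pos: [96.0, 512.6, 215.8]
ee_rot: [-0.34, 0.254, 0.886, 0.187]
force: [-0.6, 0.4, 0.2]
grip_width: 0.995
grip_force: 0.0
```

step_arm(increments=[{"dx":0.52,"dy":0.36,"dz":0.04,"wx":-0.41,"wy":0.71,"wz":0.12},{"dx":0.49,"dy":0.4,"dz":0.03,"wx":-0.45,"wy":0.69,"wz":0.11},{"dx":0.47,"dy":0.42,"dz":0.01,"wx":-0.49,"wy":0.67,"wz":0.11},{"dx":0.44,"dy":0.46,"dz":0,"wx":-0.52,"wy":0.65,"wz":0.11},{"dx":0.42,"dy":0.49,"dz":-0.02,"wx":-0.55,"wy":0.62,"wz":0.1}])

```text
time_s: 4.25
eef_pos: [97.5, 567.6, 271.2]
ee_rot: [-0.459, 0.286, 0.775, 0.328]
force: [-0.0, 0.8, 0.2]
grip_width: 0.994
grip_force: 0.0
```

step_arm(increments=[{"dx":0.39,"dy":0.52,"dz":-0.03,"wx":-0.59,"wy":0.59,"wz":0.1},{"dx":0.37,"dy":0.54,"dz":-0.05,"wx":-0.61,"wy":0.57,"wz":0.09},{"dx":0.34,"dy":0.58,"dz":-0.06,"wx":-0.65,"wy":0.53,"wz":0.08},{"dx":0.31,"dy":0.61,"dz":-0.08,"wx":-0.67,"wy":0.51,"wz":0.07},{"dx":0.29,"dy":0.63,"dz":-0.09,"wx":-0.7,"wy":0.48,"wz":0.07}])

```text
time_s: 4.75
eef_pos: [145.1, 599.9, 331.1]
ee_rot: [-0.515, 0.328, 0.631, 0.479]
force: [0.6, 0.2, 0.6]
grip_width: 0.999
grip_force: 0.0
```

```bash
python3 - <<'E'
from pl import *
st();s=pose()[2]
open('data.py','a').write(f"D.append(({np.array(s['joints']).tolist()},{np.array(s['eef_pos']).tolist()}))\n")
E
```

```text
4.75 p [145.1 599.9 331.1] z [-0.335  0.942 -0.011] x [-0.255 -0.079  0.964] j [ 0.78  0.34  1.92  1.85  1.23 -1.  ] F [0.6 0.2 0.6] w 0.999 g 0.0
```

Tracks well. Now the second half.

step_arm(increments=[{"dx":0.09,"dy":0.57,"dz":-0.07,"wx":-0.64,"wy":0.37,"wz":0.1},{"dx":0.07,"dy":0.59,"dz":-0.1,"wx":-0.67,"wy":0.34,"wz":0.1},{"dx":0.04,"dy":0.61,"dz":-0.1,"wx":-0.68,"wy":0.31,"wz":0.09},{"dx":0.02,"dy":0.64,"dz":-0.12,"wx":-0.71,"wy":0.28,"wz":0.08},{"dx":0,"dy":0.67,"dz":-0.14,"wx":-0.72,"wy":0.25,"wz":0.06}])

```text
time_s: 5.25
eef_pos: [219.6, 601.0, 352.9]
ee_rot: [-0.508, 0.39, 0.484, 0.596]
force: [0.0, 0.0, 0.2]
grip_width: 0.995
grip_force: 0.0
```

step_arm(increments=[{"dx":-0.03,"dy":0.68,"dz":-0.14,"wx":-0.74,"wy":0.22,"wz":0.04},{"dx":-0.05,"dy":0.71,"dz":-0.16,"wx":-0.75,"wy":0.19,"wz":0.04},{"dx":-0.08,"dy":0.72,"dz":-0.16,"wx":-0.77,"wy":0.16,"wz":0.01},{"dx":-0.1,"dy":0.75,"dz":-0.17,"wx":-0.78,"wy":0.12,"wz":0},{"dx":-0.12,"dy":0.77,"dz":-0.18,"wx":-0.79,"wy":0.1,"wz":-0.01}])

```text
time_s: 5.75
eef_pos: [306.9, 569.3, 349.8]
ee_rot: [-0.442, 0.462, 0.333, 0.693]
force: [0.3, 0.1, 0.0]
grip_width: 0.995
grip_force: 0.0
```

step_arm(increments=[{"dx":-0.14,"dy":0.79,"dz":-0.18,"wx":-0.8,"wy":0.07,"wz":-0.04},{"dx":-0.16,"dy":0.8,"dz":-0.19,"wx":-0.81,"wy":0.05,"wz":-0.05},{"dx":-0.19,"dy":0.82,"dz":-0.18,"wx":-0.81,"wy":0.01,"wz":-0.07},{"dx":-0.21,"dy":0.84,"dz":-0.19,"wx":-0.82,"wy":-0.01,"wz":-0.08},{"dx":-0.23,"dy":0.85,"dz":-0.18,"wx":-0.83,"wy":-0.04,"wz":-0.11}])

```text
time_s: 6.25
eef_pos: [386.3, 504.0, 319.9]
ee_rot: [-0.323, 0.537, 0.185, 0.757]
force: [-0.1, -0.2, -0.7]
grip_width: 0.992
grip_force: 0.0
```

step_arm(increments=[{"dx":-0.25,"dy":0.86,"dz":-0.19,"wx":-0.82,"wy":-0.06,"wz":-0.12},{"dx":-0.28,"dy":0.88,"dz":-0.17,"wx":-0.83,"wy":-0.09,"wz":-0.14},{"dx":-0.29,"dy":0.88,"dz":-0.18,"wx":-0.84,"wy":-0.11,"wz":-0.16},{"dx":-0.32,"dy":0.9,"dz":-0.16,"wx":-0.83,"wy":-0.13,"wz":-0.18},{"dx":-0.33,"dy":0.9,"dz":-0.16,"wx":-0.83,"wy":-0.16,"wz":-0.19}])

```text
time_s: 6.75
eef_pos: [437.7, 411.8, 267.4]
ee_rot: [-0.164, 0.608, 0.048, 0.775]
force: [-0.7, 0.1, 0.4]
grip_width: 0.996
grip_force: 0.0
```

```bash
python3 - <<'E'
from pl import *
from kin import E
st();s=pose()[2]
open('data.py','a').write(f"D.append(({np.array(s['joints']).tolist()},{np.array(s['eef_pos']).tolist()}))\n")
# refine bar axis from two views: head corners via masks
S=cap('side');T=cap('top')
for c,im in(('side',S),('top',T)):
    print(c,'head',lm(c,im,'bar_head'),'mid',lm(c,im,'bar_mid'),'end',lm(c,im,'bar_end'))
cv2.imwrite('pics/a1.png',np.hstack([cv2.resize(T['frame'][225:285,225:305],(400,300),interpolation=2),cv2.resize(S['frame'][225:345,240:400],(400,300),interpolation=2)]))
R=Ro.from_matrix(tool(158,90).as_matrix()@E('z',np.pi))
plan(np.array([519,206,165])-R.as_matrix()[:,2]*96,R)
E
```

```text
6.75 p [437.7 411.8 267.4] z [0.927 0.274 0.255] x [-0.206 -0.195  0.959] j [ 0.71  0.56  2.06  3.56  1.35 -1.65] F [-0.7  0.1  0.4] w 0.996 g 0.0
side head [(0.96, [554.0, 324.0, 126.0]), (0.77, [520.0, 207.0, 183.0])] mid [(0.95, [551.0, 330.0, 55.0]), (0.79, [523.0, 217.0, 90.0])] end [(0.9, [549.0, 325.0, 8.0])]
top head [(0.46, [514.0, 209.0, 178.0]), (0.41, [553.0, 325.0, 124.0])] mid [(0.38, [522.0, 209.0, 89.0])] end [(0.61, [523.0, 206.0, 15.0]), (0.45, [555.0, 325.0, 6.0])]
[{'dx': -0.32, 'dy': 0.86, 'dz': -0.4, 'wx': -0.82, 'wy': -0.25, 'wz': -0.25}, {'dx': -0.35, 'dy': 0.88, 'dz': -0.33, 'wx': -0.82, 'wy': -0.24, 'wz': -0.25}, {'dx': -0.38, 'dy': 0.89, 'dz': -0.23, 'wx': -0.83, 'wy': -0.25, 'wz': -0.26}, {'dx': -0.42, 'dy': 0.9, 'dz': -0.15, 'wx': -0.82, 'wy': -0.24, 'wz': -0.25}, {'dx': -0.43, 'dy': 0.89, 'dz': -0.06, 'wx': -0.82, 'wy': -0.25, 'wz': -0.25}]
[{'dx': -0.46, 'dy': 0.89, 'dz': 0.03, 'wx': -0.82, 'wy': -0.25, 'wz': -0.25}, {'dx': -0.49, 'dy': 0.87, 'dz': 0.12, 'wx': -0.82, 'wy': -0.24, 'wz': -0.26}, {'dx': -0.5, 'dy': 0.84, 'dz': 0.2, 'wx': -0.82, 'wy': -0.25, 'wz': -0.25}]
end [430.  241.9 165. ]
```

View pics/a1.png

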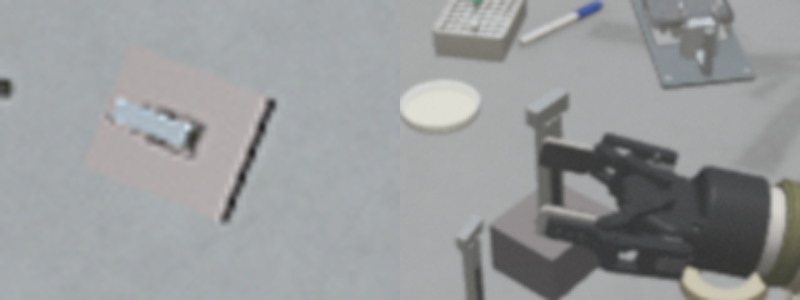

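step_arm(increments=[{"dx":-0.32,"dy":0.86,"dz":-0.4,"wx":-0.82,"wy":-0.25,"wz":-0.25},{"dx":-0.35,"dy":0.88,"dz":-0.33,"wx":-0.82,"wy":-0.24,"wz":-0.25},{"dx":-0.38,"dy":0.89,"dz":-0.23,"wx":-0.83,"wy":-0.25,"wz":-0.26},{"dx":-0.42,"dy":0.9,"dz":-0.15,"wx":-0.82,"wy":-0.24,"wz":-0.25},{"dx":-0.43,"dy":0.89,"dz":-0.06,"wx":-0.82,"wy":-0.25,"wz":-0.25}])

```text
time_s: 7.65
eef_pos: [432.3, 305.2, 203.2]
ee_rot: [0.024, 0.673, -0.067, 0.736]
force: [-0.3, -0.2, -0.8]
grip_width: 0.994
grip_force: 0.0
```

step_arm(increments=[{"dx":-0.46,"dy":0.89,"dz":0.03,"wx":-0.82,"wy":-0.25,"wz":-0.25},{"dx":-0.49,"dy":0.87,"dz":0.12,"wx":-0.82,"wy":-0.24,"wz":-0.26},{"dx":-0.5,"dy":0.84,"dz":0.2,"wx":-0.82,"wy":-0.25,"wz":-0.25}])

```text
time_s: 7.95
eef_pos: [429.7, 241.0, 164.4]
ee_rot: [0.136, 0.694, -0.136, 0.693]
force: [0.1, 0.7, 0.6]
grip_width: 0.995
grip_force: 0.0
```

```bash
python3 - <<'E'
from pl import *
from kin import E
st()
S=cap('side');T=cap('top')
print(ray(T,255.2,249.4,192),ray(T,255.2,249.4,182))
c=[(118,97),(192,122),(185,148),(108,122)]
P=np.array([ray(T,225+u/5,225+v/5,192)[:2] for u,v in c]);print(P.round(),np.degrees(np.arctan2(*(P[0]-P[1])[::-1])),np.degrees(np.arctan2(*(P[3]-P[2])[::-1])))
for cc,im in(('side',S),('top',T)): print(lm(cc,im,'bar_head'),lm(cc,im,'holder'))
cv2.imwrite('pics/a2.png',np.hstack([cv2.resize(T['frame'][225:285,225:305],(400,300),interpolation=2),cv2.resize(S['frame'][240:360,240:400],(400,300),interpolation=2)]))
E
```

```text
7.95 p [429.7 241.  164.4] z [ 0.926 -0.377 -0.001] x [0.002 0.001 1.   ] j [ 0.69  0.66  2.12  4.25  1.4  -1.9 ] F [0.1 0.7 0.6] w 0.995 g 0.0
[519.27382307 206.36595406 192.        ] [519.74672104 207.46754322 182.        ]
[[533. 225.]
 [519. 184.]
 [505. 188.]
 [520. 230.]] 70.49750351306727 70.51672905089536
[(0.77, [521.0, 209.0, 182.0]), (0.77, [552.0, 324.0, 125.0])] [(0.68, [519.0, 210.0, 3.0])]
[(0.61, [518.0, 205.0, 179.0]), (0.51, [552.0, 326.0, 123.0])] [(0.79, [517.0, 205.0, 2.0])]
```

View pics/a2.png

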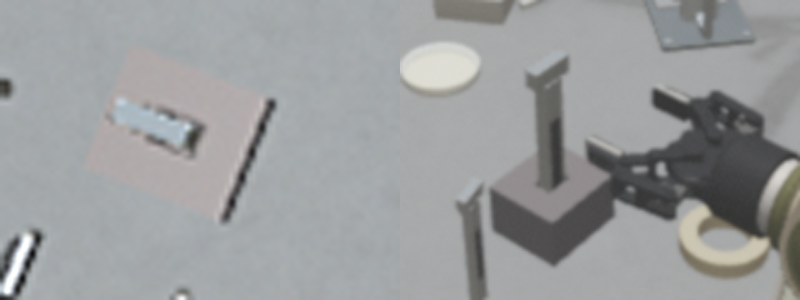

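```bash
python3 - <<'E'
from pl import *
from kin import E
R=Ro.from_matrix(tool(159,90).as_matrix()@E('z',np.pi))
plan(np.array([519.3,207,126])-R.as_matrix()[:,2]*16,R,n=5)
E
```

```text
[{'dx': -0.31, 'dy': -0.0, 'dz': 0.64, 'wx': 0.03, 'wy': -0.0, 'wz': -0.0}, {'dx': -0.32, 'dy': -0.01, 'dz': 0.64, 'wx': 0.03, 'wy': -0.0, 'wz': -0.0}, {'dx': -0.31, 'dy': 0.0, 'dz': 0.64, 'wx': 0.03, 'wy': -0.0, 'wz': -0.0}, {'dx': -0.31, 'dy': 0.01, 'dz': 0.64, 'wx': 0.03, 'wy': -0.0, 'wz': -0.0}, {'dx': -0.32, 'dy': 0.0, 'dz': 0.64, 'wx': 0.03, 'wy': -0.0, 'wz': -0.0}]
end [504.3 212.8 125.9]
```

step_arm(increments=[{"dx":-0.31,"dy":0,"dz":0.64,"wx":0.03,"wy":0,"wz":0},{"dx":-0.31,"dy":0,"dz":0.64,"wx":0.03,"wy":0,"wz":0},{"dx":-0.31,"dy":0,"dz":0.64,"wx":0.03,"wy":0,"wz":0},{"dx":-0.31,"dy":0,"dz":0.64,"wx":0.03,"wy":0,"wz":0},{"dx":-0.31,"dy":0,"dz":0.64,"wx":0.03,"wy":0,"wz":0}])

```text
time_s: 8.75
eef_pos: [504.7, 212.3, 126.0]
ee_rot: [0.129, 0.695, -0.129, 0.695]
force: [-0.4, 0.2, -0.2]
grip_width: 0.996
grip_force: 0.0
```

step_arm(increments=[{"dx":0,"dy":0,"dz":0,"wx":0,"wy":0,"wz":0},{"dx":0,"dy":0,"dz":0,"wx":0,"wy":0,"wz":0},{"dx":0,"dy":0,"dz":0,"wx":0,"wy":0,"wz":0},{"dx":0,"dy":0,"dz":0,"wx":0,"wy":0,"wz":0},{"dx":0,"dy":0,"dz":0,"wx":0,"wy":0,"wz":0}], fingers=15, squeeze=70)

```text
time_s: 9.25
eef_pos: [503.8, 212.3, 126.1]
ee_rot: [0.13, 0.695, -0.129, 0.695]
force: [-0.5, -1.6, 0.6]
grip_width: 0.261
grip_force: 72.9
```

step_arm(increments=[{"dx":0,"dy":0,"dz":0,"wx":0,"wy":0,"wz":0},{"dx":0,"dy":0,"dz":0,"wx":0,"wy":0,"wz":0},{"dx":0,"dy":0,"dz":0,"wx":0,"wy":0,"wz":0}])

```text
time_s: 9.55
eef_pos: [504.1, 212.1, 126.1]
ee_rot: [0.13, 0.695, -0.129, 0.695]
force: [-1.1, 0.7, 3.2]
grip_width: 0.255
grip_force: 73.0
```

step_arm(increments=[{"dx":0.4,"dy":0,"dz":0,"wx":0,"wy":0,"wz":0},{"dx":0.8,"dy":0,"dz":0,"wx":0,"wy":0,"wz":0},{"dx":0.8,"dy":0,"dz":0,"wx":0,"wy":0,"wz":0},{"dx":0.8,"dy":0,"dz":0,"wx":0,"wy":0,"wz":0},{"dx":0.8,"dy":0,"dz":0,"wx":0,"wy":0,"wz":0}])

```text
time_s: 10.05
eef_pos: [503.9, 211.7, 216.5]
ee_rot: [0.13, 0.696, -0.129, 0.694]
force: [0.7, 0.4, -1.8]
grip_width: 0.261
grip_force: 72.9
```

```bash
cat >plan2.py <<'E'
from pl import *; import kin; from kin import *; from data import D
def refit(D):
    A=np.vstack([basis(np.array(j)) for j,p in D]);b=np.concatenate([p for j,p in D])
    w=np.repeat([.2 if i==1 else 1 for i in range(len(D))],3)
    x=np.linalg.lstsq(A*w[:,None],b*w,rcond=None)[0]
    print('fit',x.round(1),'res',np.abs((A@x-b)*w).max().round(2));kin.X=x
E
python3 - <<'E'
from plan2 import *
st();p,R,s=pose();j0=np.array(s['joints'])
open('data.py','a').write(f"D.append(({j0.tolist()},{p.tolist()}))\n")
refit(D+[(j0,p)])
im=cap('side');cv2.imwrite('pics/lift.png',im['frame'][200:400,200:460])
# lay pose: tool down, head dir = tool x
for yaw in (116,140,160):
    for q in ik(np.array([460,60,120.]),tool(yaw,0).as_matrix(),n=12): print(yaw,q.round(2))
for q in ik(np.array([503,-243,120.]),tool(116.5,0).as_matrix(),n=12): print('fix',q.round(2))
E
```

```text
10.05 p [503.9 211.7 216.5] z [ 0.933 -0.361 -0.002] x [0.002 0.001 1.   ] j [ 0.51  0.54  2.06  4.1   1.23 -2.  ] F [ 0.7  0.4 -1.8] w 0.261 g 72.9
fit [ 1.163e+02 -2.000e-01  2.010e+02  4.395e+02  3.977e+02  3.920e+01
  2.303e+02] res 0.41
116 [-0.12  0.35  1.85 -0.    0.95 -0.58]
140 [-0.12  0.35  1.85 -0.    0.95 -1.  ]
160 [-0.12  0.35  1.85  0.    0.95 -1.35]
fix [-0.66  0.53  1.56 -0.    1.05 -1.12]
```

View pics/lift.png

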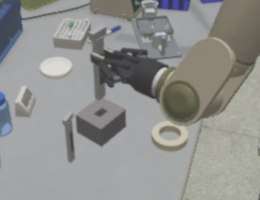

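The picture shows the bar gripped, upright and out of the empty well. Next: the path to the lay-down pose, with clearance checks.

```bash
cat >> plan2.py <<'E'
def seg(a,b,c,d,n=25):
    s=np.linspace(0,1,n)[:,None];P=a+(b-a)*s;Q=c+(d-c)*s
    return np.linalg.norm(P[:,None]-Q[None],axis=2).min()
def report(info,js,n,every=5):
    J=[a+(b-a)*(k+1)/m for a,b,m in zip(js[:-1],js[1:],n) for k in range(m)]
    for i,((q,W),j) in enumerate(zip(info,J)):
        h=q+W@[66,0,16];e=q+W@[-118,0,16]
        A,F,_=frames(j);wc=q-W[:,2]*kin.X[6];el=wc-F[:,2]*kin.X[4]
        m=[seg(h,e,wc,el),seg(h,e,np.array([550,325,0.]),np.array([550,325,134.])),seg(h,e,np.array([727,400,0.]),np.array([727,400,172.])),min(h[2],e[2])]
        if i%every==every-1: print(i+1,'tcp',q.round(),'z',W[:,2].round(2),'h',h.round(),'e',e.round(),'d arm/look/bot/minz',np.round(m),'wr',wc.round())
E
python3 - <<'E'
from plan2 import *
refit(D)
p,R,s=pose();j0=np.array(s['joints'])
jl=[q for q in ik(np.array([450,60,140.]),tool(140,0).as_matrix(),n=10)][0]
print(jl)
m1=np.array([.4,.25,2.0,2.3,1.2,-1.5])
rows,info=jpath([j0,m1,jl],[22,26],p,R.as_matrix());report(info,[j0,m1,jl],[22,26],3)
E
```

```text
fit [ 1.163e+02 -2.000e-01  2.010e+02  4.395e+02  3.977e+02  3.920e+01
  2.303e+02] res 0.41
[-1.26409164e-01  2.96038359e-01  1.85600353e+00 -9.59814617e-14
  9.89550763e-01 -9.99073790e-01]
rows 48 max [0.8  0.72 0.3  0.66 0.48 0.2 ]
3 tcp [521. 253. 265.] z [ 0.98 -0.17  0.12] h [528. 251. 332.] e [551. 249. 149.] d arm/look/bot/minz [246.  78. 232. 149.] wr [296. 292. 236.]
6 tcp [525. 295. 307.] z [0.97 0.03 0.23] h [525. 296. 375.] e [568. 294. 196.] d arm/look/bot/minz [246.  71. 193. 196.] wr [301. 288. 253.]
9 tcp [517. 337. 344.] z [0.92 0.23 0.32] h [511. 341. 411.] e [571. 340. 237.] d arm/look/bot/minz [246. 106. 180. 237.] wr [306. 283. 271.]
12 tcp [500. 377. 373.] z [0.83 0.43 0.37] h [486. 383. 440.] e [561. 385. 271.] d arm/look/bot/minz [246. 150. 194. 271.] wr [309. 279. 288.]
15 tcp [474. 412. 394.] z [0.7  0.6  0.39] h [454. 420. 459.] e [541. 424. 296.] d arm/look/bot/minz [246. 190. 225. 296.] wr [313. 274. 305.]
18 tcp [443. 441. 405.] z [0.55 0.75 0.36] h [417. 452. 467.] e [513. 456. 311.] d arm/look/bot/minz [246. 223. 261. 311.] wr [315. 268. 323.]
21 tcp
[... 741 characters left out ...]
 z [ 0.03  0.78 -0.62] h [365. 387. 242.] e [491. 301. 141.] d arm/look/bot/minz [246.  64. 256. 141.] wr [402. 164. 359.]
39 tcp [419. 284. 182.] z [ 0.01  0.63 -0.78] h [372. 330. 199.] e [503. 229. 119.] d arm/look/bot/minz [246. 105. 282. 119.] wr [416. 140. 362.]
42 tcp [429. 215. 157.] z [-0.    0.44 -0.9 ] h [381. 262. 163.] e [515. 149. 108.] d arm/look/bot/minz [246. 157. 329. 108.] wr [429. 114. 365.]
45 tcp [439. 139. 143.] z [-0.    0.22 -0.97] h [390. 185. 137.] e [528.  66. 110.] d arm/look/bot/minz [246. 210. 383. 110.] wr [440.  88. 368.]
48 tcp [450.  60. 140.] z [-0.  0. -1.] h [399. 102. 124.] e [540. -16. 124.] d arm/look/bot/minz [246. 269. 439. 124.] wr [450.  60. 370.]
```

```bash
python3 - <<'E'
from plan2 import *
refit(D)
p,R,s=pose();j0=np.array(s['joints'])
jl=np.array([-.126,.296,1.856,0,.9896,-.999]);m1=np.array([.4,.25,2.0,2.3,1.2,-1.5])
rows,info=jpath([j0,m1,jl],[18,22],p,R.as_matrix());show(rows)
E
```

```text
fit [ 1.163e+02 -2.000e-01  2.010e+02  4.395e+02  3.977e+02  3.920e+01
  2.303e+02] res 0.41
rows 40 max [0.94 0.84 0.36 0.81 0.57 0.23]
[{"dx":0.73,"dy":-0.72,"dz":0.07,"wx":0.77,"wy":0.47,"wz":0.09},{"dx":0.72,"dy":-0.72,"dz":0.09,"wx":0.77,"wy":0.47,"wz":0.07},{"dx":0.7,"dy":-0.71,"dz":0.09,"wx":0.77,"wy":0.45,"wz":0.05},{"dx":0.68,"dy":-0.69,"dz":0.1,"wx":0.78,"wy":0.43,"wz":0.04},{"dx":0.66,"dy":-0.69,"dz":0.1,"wx":0.78,"wy":0.42,"wz":0.02}]
[{"dx":0.64,"dy":-0.68,"dz":0.1,"wx":0.79,"wy":0.39,"wz":-0.0},{"dx":0.61,"dy":-0.67,"dz":0.1,"wx":0.79,"wy":0.38,"wz":-0.03},{"dx":0.59,"dy":-0.66,"dz":0.1,"wx":0.79,"wy":0.36,"wz":-0.04},{"dx":0.56,"dy":-0.65,"dz":0.09,"wx":0.8,"wy":0.33,"wz":-0.06},{"dx":0.53,"dy":-0.64,"dz":0.09,"wx":0.8,"wy":0.3,"wz":-0.08}]
[{"dx":0.5,"dy":-0.63,"dz":0.08,"wx":0.8,"wy":0.27,"wz":-0.1},{"dx":0.46,"dy":-0.62,"dz":0.07,"wx":0.8,"wy":0.25,"wz":-0.12},{"dx":0.44,"dy":-0.61,"dz":0.05,"wx":0.81,"wy":0.21,"wz":-0.14},{"dx":0.4,"dy":-0.6,"dz":0.04,"wx":0.8,"wy":0.18,"wz":-0.16},{"dx":0.36,"dy":-0.59,"dz":0.03,"wx":0.81,"wy":0.15,"wz":-0.17}]
[{"dx":0.33,"dy":-0
[... 936 characters left out ...]
,"wx":0.65,"wy":-0.51,"wz":-0.14}]
[{"dx":-0.83,"dy":-0.59,"dz":-0.35,"wx":0.65,"wy":-0.53,"wz":-0.13},{"dx":-0.85,"dy":-0.62,"dz":-0.34,"wx":0.65,"wy":-0.54,"wz":-0.12},{"dx":-0.88,"dy":-0.65,"dz":-0.32,"wx":0.64,"wy":-0.55,"wz":-0.12},{"dx":-0.9,"dy":-0.69,"dz":-0.31,"wx":0.65,"wy":-0.55,"wz":-0.11},{"dx":-0.91,"dy":-0.71,"dz":-0.28,"wx":0.63,"wy":-0.56,"wz":-0.1}]
[{"dx":-0.92,"dy":-0.75,"dz":-0.25,"wx":0.64,"wy":-0.57,"wz":-0.1},{"dx":-0.93,"dy":-0.77,"dz":-0.23,"wx":0.63,"wy":-0.56,"wz":-0.1},{"dx":-0.94,"dy":-0.8,"dz":-0.19,"wx":0.64,"wy":-0.57,"wz":-0.1},{"dx":-0.94,"dy":-0.82,"dz":-0.16,"wx":0.63,"wy":-0.57,"wz":-0.1},{"dx":-0.93,"dy":-0.84,"dz":-0.12,"wx":0.63,"wy":-0.56,"wz":-0.1}]
```

step_arm(increments=[{"dx":0.73,"dy":-0.72,"dz":0.07,"wx":0.77,"wy":0.47,"wz":0.09},{"dx":0.72,"dy":-0.72,"dz":0.09,"wx":0.77,"wy":0.47,"wz":0.07},{"dx":0.7,"dy":-0.71,"dz":0.09,"wx":0.77,"wy":0.45,"wz":0.05},{"dx":0.68,"dy":-0.69,"dz":0.1,"wx":0.78,"wy":0.43,"wz":0.04},{"dx":0.66,"dy":-0.69,"dz":0.1,"wx":0.78,"wy":0.42,"wz":0.02}])

```text
time_s: 10.6
eef_pos: [524.9, 296.9, 303.8]
ee_rot: [-0.008, 0.619, 0.021, 0.785]
force: [0.2, 0.4, -1.6]
grip_width: 0.259
grip_force: 72.9
```

step_arm(increments=[{"dx":0.64,"dy":-0.68,"dz":0.1,"wx":0.79,"wy":0.39,"wz":0},{"dx":0.61,"dy":-0.67,"dz":0.1,"wx":0.79,"wy":0.38,"wz":-0.03},{"dx":0.59,"dy":-0.66,"dz":0.1,"wx":0.79,"wy":0.36,"wz":-0.04},{"dx":0.56,"dy":-0.65,"dz":0.09,"wx":0.8,"wy":0.33,"wz":-0.06},{"dx":0.53,"dy":-0.64,"dz":0.09,"wx":0.8,"wy":0.3,"wz":-0.08}])

```text
time_s: 11.1
eef_pos: [498.1, 379.9, 370.7]
ee_rot: [-0.127, 0.529, 0.189, 0.817]
force: [0.5, 0.3, -2.3]
grip_width: 0.258
grip_force: 72.9
```

step_arm(increments=[{"dx":0.5,"dy":-0.63,"dz":0.08,"wx":0.8,"wy":0.27,"wz":-0.1},{"dx":0.46,"dy":-0.62,"dz":0.07,"wx":0.8,"wy":0.25,"wz":-0.12},{"dx":0.44,"dy":-0.61,"dz":0.05,"wx":0.81,"wy":0.21,"wz":-0.14},{"dx":0.4,"dy":-0.6,"dz":0.04,"wx":0.8,"wy":0.18,"wz":-0.16},{"dx":0.36,"dy":-0.59,"dz":0.03,"wx":0.81,"wy":0.15,"wz":-0.17}])

```text
time_s: 11.6
eef_pos: [438.9, 444.3, 401.5]
ee_rot: [-0.214, 0.438, 0.367, 0.792]
force: [0.3, 0.4, -2.4]
grip_width: 0.259
grip_force: 72.9
```

step_arm(increments=[{"dx":0.33,"dy":-0.59,"dz":0.01,"wx":0.8,"wy":0.1,"wz":-0.19},{"dx":0.29,"dy":-0.57,"dz":0,"wx":0.8,"wy":0.08,"wz":-0.2},{"dx":0.25,"dy":-0.57,"dz":-0.03,"wx":0.8,"wy":0.03,"wz":-0.21},{"dx":-0.41,"dy":-0.32,"dz":-0.15,"wx":0.72,"wy":-0.26,"wz":-0.23},{"dx":-0.46,"dy":-0.32,"dz":-0.19,"wx":0.72,"wy":-0.3,"wz":-0.23}])

```text
time_s: 12.1
eef_pos: [395.3, 466.2, 372.2]
ee_rot: [-0.242, 0.378, 0.546, 0.707]
force: [0.4, -0.0, -1.6]
grip_width: 0.26
grip_force: 72.9
```

step_arm(increments=[{"dx":-0.49,"dy":-0.34,"dz":-0.22,"wx":0.71,"wy":-0.32,"wz":-0.22},{"dx":-0.54,"dy":-0.35,"dz":-0.25,"wx":0.7,"wy":-0.36,"wz":-0.22},{"dx":-0.57,"dy":-0.37,"dz":-0.28,"wx":0.7,"wy":-0.38,"wz":-0.2},{"dx":-0.61,"dy":-0.39,"dz":-0.3,"wx":0.69,"wy":-0.4,"wz":-0.2},{"dx":-0.64,"dy":-0.41,"dz":-0.33,"wx":0.68,"wy":-0.43,"wz":-0.19}])

```text
time_s: 12.6
eef_pos: [397.5, 427.3, 289.4]
ee_rot: [-0.212, 0.366, 0.706, 0.568]
force: [0.0, 0.1, -1.5]
grip_width: 0.263
grip_force: 72.8
```

```bash
python3 - <<'E'
from plan2 import *
refit(D)
st();p,R,s=pose();j0=np.array(s['joints'])
jl=np.array([-.126,.296,1.856,0,.9896,-.999])
rows,info=jpath([j0,jl],[16],p,R.as_matrix());report(info,[j0,jl],[16],4);show(rows)
E
```

```text
fit [ 1.163e+02 -2.000e-01  2.010e+02  4.395e+02  3.977e+02  3.920e+01
  2.303e+02] res 0.41
12.6 p [397.5 427.3 289.4] z [ 0.116  0.958 -0.264] x [-0.643  0.275  0.715] j [ 0.23  0.27  1.96  1.57  1.13 -1.35] F [ 0.   0.1 -1.5] w 0.263 g 72.8
rows 16 max [0.88 0.79 0.34 0.63 0.54 0.17]
4 tcp [406. 366. 229.] z [ 0.04  0.84 -0.55] h [361. 408. 259.] e [486. 329. 149.] d arm/look/bot/minz [246.  66. 251. 149.] wr [395. 174. 355.]
8 tcp [418. 280. 179.] z [ 0.    0.62 -0.79] h [371. 327. 195.] e [502. 225. 115.] d arm/look/bot/minz [246. 108. 285. 115.] wr [417. 138. 360.]
12 tcp [434. 176. 148.] z [-0.01  0.33 -0.95] h [385. 223. 147.] e [521. 106. 106.] d arm/look/bot/minz [246. 185. 357. 106.] wr [435. 100. 365.]
16 tcp [450.  60. 140.] z [-0.  0. -1.] h [399. 103. 124.] e [540. -16. 124.] d arm/look/bot/minz [246. 269. 438. 124.] wr [450.  60. 370.]
[{"dx":-0.62,"dy":-0.4,"dz":-0.31,"wx":0.63,"wy":-0.42,"wz":-0.17},{"dx":-0.66,"dy":-0.43,"dz":-0.33,"wx":0.63,"wy":-0.43,"wz":-0.16},{"dx":-0.68,"dy":-0.46,"dz":-0.33,"wx":0.62,"wy":-0.45,"wz":-0.16},{"dx":-0.72,"dy":-0.48,"dz":-0.34,"wx":0.61,"wy":-0.46,"wz":-0.14},{"dx":-0.73,"dy":-0.51,"dz":-0.34,"wx":0.61,"wy":-0.48,"wz":-0.14}]
[{"dx":-0.77,"dy":-0.53,"dz":-0.33,"wx":0.61,"wy":-0.49,"wz":-0.13},{"dx":-0.78,"dy":-0.57,"dz":-0.32,"wx":0.61,"wy":-0.5,"wz":-0.12},{"dx":-0.81,"dy":-0.59,"dz":-0.32,"wx":0.6,"wy":-0.51,"wz":-0.11},{"dx":-0.82,"dy":-0.62,"dz":-0.3,"wx":0.59,"wy":-0.52,"wz":-0.11},{"dx":-0.84,"dy":-0.65,"dz":-0.28,"wx":0.6,"wy":-0.52,"wz":-0.1}]
[{"dx":-0.86,"dy":-0.67,"dz":-0.26,"wx":0.59,"wy":-0.53,"wz":-0.09},{"dx":-0.86,"dy":-0.7,"dz":-0.24,"wx":0.59,"wy":-0.53,"wz":-0.1},{"dx":-0.88,"dy":-0.72,"dz":-0.21,"wx":0.6,"wy":-0.53,"wz":-0.09},{"dx":-0.88,"dy":-0.75,"dz":-0.18,"wx":0.58,"wy":-0.54,"wz":-0.09},{"dx":-0.88,"dy":-0.76,"dz":-0.15,"wx":0.59,"wy":-0.53,"wz":-0.09}]
[{"dx":-0.87,"dy":-0.79,"dz":-0.12,"wx":0.59,"wy":-0.53,"wz":-0.09}]
```

step_arm(increments=[{"dx":-0.62,"dy":-0.4,"dz":-0.31,"wx":0.63,"wy":-0.42,"wz":-0.17},{"dx":-0.66,"dy":-0.43,"dz":-0.33,"wx":0.63,"wy":-0.43,"wz":-0.16},{"dx":-0.68,"dy":-0.46,"dz":-0.33,"wx":0.62,"wy":-0.45,"wz":-0.16},{"dx":-0.72,"dy":-0.48,"dz":-0.34,"wx":0.61,"wy":-0.46,"wz":-0.14},{"dx":-0.73,"dy":-0.51,"dz":-0.34,"wx":0.61,"wy":-0.48,"wz":-0.14}])

```text
time_s: 13.1
eef_pos: [408.2, 346.9, 214.9]
ee_rot: [-0.161, 0.362, 0.822, 0.409]
force: [0.2, 0.2, -1.7]
grip_width: 0.263
grip_force: 72.7
```

step_arm(increments=[{"dx":-0.77,"dy":-0.53,"dz":-0.33,"wx":0.61,"wy":-0.49,"wz":-0.13},{"dx":-0.78,"dy":-0.57,"dz":-0.32,"wx":0.61,"wy":-0.5,"wz":-0.12},{"dx":-0.81,"dy":-0.59,"dz":-0.32,"wx":0.6,"wy":-0.51,"wz":-0.11},{"dx":-0.82,"dy":-0.62,"dz":-0.3,"wx":0.59,"wy":-0.52,"wz":-0.11},{"dx":-0.84,"dy":-0.65,"dz":-0.28,"wx":0.6,"wy":-0.52,"wz":-0.1}])

```text
time_s: 13.6
eef_pos: [425.6, 230.0, 160.2]
ee_rot: [-0.093, 0.358, 0.9, 0.229]
force: [-0.6, -0.7, -1.9]
grip_width: 0.262
grip_force: 72.6
```

step_arm(increments=[{"dx":-0.86,"dy":-0.67,"dz":-0.26,"wx":0.59,"wy":-0.53,"wz":-0.09},{"dx":-0.86,"dy":-0.7,"dz":-0.24,"wx":0.59,"wy":-0.53,"wz":-0.1},{"dx":-0.88,"dy":-0.72,"dz":-0.21,"wx":0.6,"wy":-0.53,"wz":-0.09},{"dx":-0.88,"dy":-0.75,"dz":-0.18,"wx":0.58,"wy":-0.54,"wz":-0.09},{"dx":-0.88,"dy":-0.76,"dz":-0.15,"wx":0.59,"wy":-0.53,"wz":-0.09}])

```text
time_s: 14.1
eef_pos: [445.8, 89.6, 139.0]
ee_rot: [-0.016, 0.346, 0.937, 0.039]
force: [0.4, -0.5, -1.5]
grip_width: 0.26
grip_force: 72.6
```

step_arm(increments=[{"dx":-0.87,"dy":-0.79,"dz":-0.12,"wx":0.59,"wy":-0.53,"wz":-0.09}])

```text
time_s: 14.2
eef_pos: [449.5, 60.3, 139.5]
ee_rot: [-0.001, 0.342, 0.94, 0.001]
force: [-0.5, -0.3, -1.6]
grip_width: 0.262
grip_force: 72.6
```

```bash
python3 - <<'E'
from plan2 import *
st()
S=cap('side');T=cap('top')
for c,im in(('side',S),('top',T)): print(c,[lm(c,im,l,2) for l in('bar_head','bar_mid','bar_end')])
cv2.imwrite('pics/lay.png',np.vstack([cv2.resize(S['frame'][140:300,220:440],(770,560),interpolation=2)]))
plan([450,60,38],tool(140,0))
E
```

```text
14.2 p [449.5  60.3 139.5] z [-0.001  0.001 -1.   ] x [-0.766  0.643  0.001] j [-0.13  0.3   1.86  0.    0.99 -1.  ] F [-0.5 -0.3 -1.6] w 0.262 g 72.6
side [[(0.81, [409.0, 97.0, 122.0]), (0.7, [551.0, 324.0, 128.0])], [(0.91, [546.0, 329.0, 54.0]), (0.7, [477.0, 42.0, 126.0])], [(0.91, [547.0, 325.0, 8.0]), (0.7, [532.0, -10.0, 122.0])]]
top [[(0.46, [410.0, 90.0, 124.0]), (0.43, [552.0, 324.0, 123.0])], [(0.48, [478.0, 33.0, 124.0]), (0.38, [550.0, 325.0, 63.0])], [(0.7, [537.0, -13.0, 121.0]), (0.43, [556.0, 324.0, 6.0])]]
[{'dx': -0.02, 'dy': -0.01, 'dz': 0.81, 'wx': 0.01, 'wy': -0.01, 'wz': -0.0}, {'dx': -0.01, 'dy': -0.02, 'dz': 0.82, 'wx': 0.01, 'wy': -0.0, 'wz': -0.0}, {'dx': -0.02, 'dy': -0.01, 'dz': 0.81, 'wx': 0.0, 'wy': -0.01, 'wz': -0.0}, {'dx': -0.01, 'dy': -0.01, 'dz': 0.81, 'wx': 0.01, 'wy': -0.01, 'wz': -0.0}, {'dx': -0.01, 'dy': -0.01, 'dz': 0.81, 'wx': 0.01, 'wy': -0.0, 'wz': -0.0}]
end [449.9  60.1  38.1]
```

View pics/lay.png

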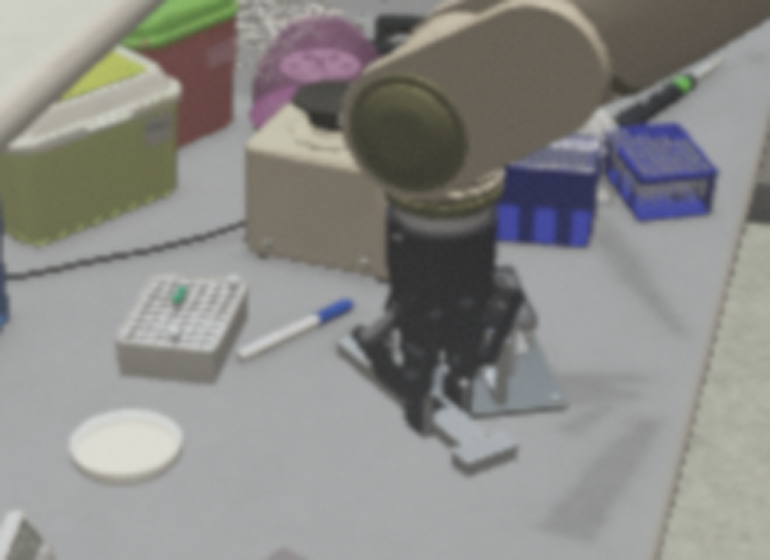

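The picture shows the bar level in the gripper, head towards the camera, with the bench clear beneath it. Lowering.

step_arm(increments=[{"dx":0,"dy":0,"dz":0.82,"wx":0,"wy":0,"wz":0},{"dx":0,"dy":0,"dz":0.82,"wx":0,"wy":0,"wz":0},{"dx":0,"dy":0,"dz":0.82,"wx":0,"wy":0,"wz":0},{"dx":0,"dy":0,"dz":0.82,"wx":0,"wy":0,"wz":0},{"dx":0,"dy":0,"dz":0.82,"wx":0,"wy":0,"wz":0}])

```text
time_s: 15.1
eef_pos: [449.8, 62.4, 36.5]
ee_rot: [-0.001, 0.342, 0.94, 0.002]
force: [-0.1, 0.5, -1.6]
grip_width: 0.257
grip_force: 72.7
```

step_arm(increments=[{"dx":0,"dy":0,"dz":0.1,"wx":0,"wy":0,"wz":0},{"dx":0,"dy":0,"dz":0.1,"wx":0,"wy":0,"wz":0},{"dx":0,"dy":0,"dz":0.1,"wx":0,"wy":0,"wz":0},{"dx":0,"dy":0,"dz":0,"wx":0,"wy":0,"wz":0}])

```text
time_s: 15.5
eef_pos: [450.2, 62.1, 30.2]
ee_rot: [-0.0, 0.342, 0.94, 0.002]
force: [0.2, 0.3, -1.2]
grip_width: 0.262
grip_force: 72.6
```

step_arm(increments=[{"dx":0,"dy":0,"dz":0.06,"wx":0,"wy":0,"wz":0},{"dx":0,"dy":0,"dz":0,"wx":0,"wy":0,"wz":0}])

```text
time_s: 15.7
eef_pos: [450.0, 62.0, 28.5]
ee_rot: [-0.0, 0.342, 0.94, 0.002]
force: [0.7, 0.4, -2.4]
grip_width: 0.261
grip_force: 72.6
```

step_arm(increments=[{"dx":0,"dy":0,"dz":0.06,"wx":0,"wy":0,"wz":0},{"dx":0,"dy":0,"dz":0,"wx":0,"wy":0,"wz":0}])

```text
time_s: 15.9
eef_pos: [449.8, 62.1, 26.7]
ee_rot: [-0.001, 0.342, 0.94, 0.002]
force: [0.1, -0.1, -2.2]
grip_width: 0.257
grip_force: 72.6
```

step_arm(increments=[{"dx":0,"dy":0,"dz":0.06,"wx":0,"wy":0,"wz":0},{"dx":0,"dy":0,"dz":0,"wx":0,"wy":0,"wz":0}])

```text
time_s: 16.1
eef_pos: [450.0, 62.0, 25.3]
ee_rot: [-0.0, 0.342, 0.94, 0.002]
force: [0.0, 0.6, 0.7]
grip_width: 0.258
grip_force: 73.5
```

step_arm(increments=[{"dx":0,"dy":0,"dz":0.04,"wx":0,"wy":0,"wz":0},{"dx":0,"dy":0,"dz":0,"wx":0,"wy":0,"wz":0}])

```text
time_s: 16.3
eef_pos: [450.1, 62.0, 25.2]
ee_rot: [-0.0, 0.342, 0.94, 0.002]
force: [-5.3, -0.7, 15.8]
grip_width: 0.263
grip_force: 82.5
```

step_arm(increments=[{"dx":0,"dy":0,"dz":-0.04,"wx":0,"wy":0,"wz":0},{"dx":0,"dy":0,"dz":0,"wx":0,"wy":0,"wz":0}])

```text
time_s: 16.5
eef_pos: [450.0, 62.0, 25.3]
ee_rot: [-0.0, 0.342, 0.94, 0.002]
force: [0.7, -0.1, 1.7]
grip_width: 0.259
grip_force: 74.8
```

step_arm(increments=[{"dx":0,"dy":0,"dz":0,"wx":0,"wy":0,"wz":0},{"dx":0,"dy":0,"dz":0,"wx":0,"wy":0,"wz":0},{"dx":0,"dy":0,"dz":-0.2,"wx":0,"wy":0,"wz":0},{"dx":0,"dy":0,"dz":-0.8,"wx":0,"wy":0,"wz":0},{"dx":0,"dy":0,"dz":-1,"wx":0,"wy":0,"wz":0}], fingers=60)

```text
time_s: 17.0
eef_pos: [449.4, 61.8, 75.6]
ee_rot: [-0.002, 0.342, 0.94, 0.002]
force: [0.8, 0.6, 0.5]
grip_width: 0.7
grip_force: 0.0
```

```bash
python3 - <<'E'
from plan2 import *
st()
S=cap('side');T=cap('top')
for c,im in(('side',S),('top',T)): 
    print(c,[lm(c,im,l,2) for l in('bar_head','bar_mid','bar_end')])
    for l in('through_slot','pocket_slot','box','fixture'): print(l,lm(c,im,l,2))
a=cv2.resize(S['frame'][200:280,290:390],(400,320),interpolation=2);b=cv2.resize(T['frame'][205:285,300:400],(400,320),interpolation=2)
cv2.imwrite('pics/down.png',np.hstack([a,b]))
for d in eyes.cut_out('top','box')[:1]:
    m=d['mask'].astype(np.uint8);c=max(cv2.findContours(m,0,1)[0],key=cv2.contourArea)
    print('box top',cv2.minAreaRect(np.array([ray(T,*p[0],48)[:2] for p in c],np.float32)))
E
```

```text
17.0 p [449.4  61.8  75.6] z [-0.001  0.005 -1.   ] x [-0.766  0.643  0.004] j [-0.12  0.41  1.91  0.01  0.83 -1.  ] F [0.8 0.6 0.5] w 0.7 g 0.0
side [[(0.68, [554.0, 325.0, 123.0]), (0.56, [412.0, 97.0, 4.0])], [(0.91, [480.0, 42.0, 9.0]), (0.55, [548.0, 326.0, 53.0])], [(0.74, [548.0, 326.0, 7.0])]]
through_slot [(0.65, [462.0, -179.0, 55.0])]
pocket_slot []
box [(0.45, [501.0, -240.0, 6.0])]
fixture [(0.65, [499.0, -241.0, 1.0])]
top [[(0.42, [549.0, 324.0, 124.0])], [(0.66, [478.0, 38.0, 5.0]), (0.5, [551.0, 328.0, 61.0])], [(0.6, [536.0, -9.0, 4.0]), (0.58, [556.0, 325.0, 6.0])]]
through_slot [(0.69, [470.0, -183.0, 52.0])]
pocket_slot [(0.57, [534.0, -315.0, 54.0])]
box [(0.88, [506.0, -244.0, 11.0]), (0.27, [359.0, 194.0, 1.0])]
fixture [(0.55, [503.0, -245.0, -3.0])]
box top ((501.10528564453125, -239.45753479003906), (100.22174072265625, 101.34213256835938), 25.536760330200195)
```

View pics/down.png

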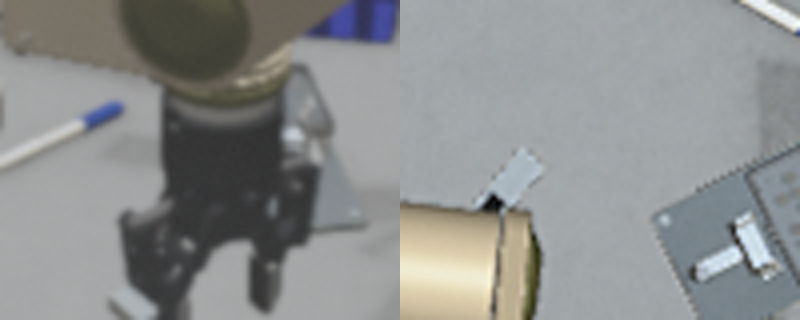

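The bar lies flat on the bench and is released (head at the lower left of the gripper, plain end at crop (515,170) in the top view). Next I'll fit the fixture pose by matching model edges in both starting pictures.

```bash
cat > fit.py <<'E'
from plan2 import *
from scipy.optimize import minimize
def lines_rect(x0,x1,y0,y1,z): 
    c=[(x0,y0,z),(x1,y0,z),(x1,y1,z),(x0,y1,z)];return [(c[i],c[(i+1)%4]) for i in range(4)]
def grad(img):
    g=cv2.GaussianBlur(img,(0,0),1.0).astype(float);gx=max;return np.max(np.hypot(cv2.Sobel(g,-1,1,0),cv2.Sobel(g,-1,0,1)),axis=2)
def fit(views,lines,x0,span=(14,14,6)):
    G=[(im,grad(im['frame'])) for im in views]
    P=np.vstack([np.array(a)+(np.array(b)-np.array(a))*np.linspace(0.02,.98,60)[:,None] for a,b in lines])
    def score(v):
        c,s=np.cos(np.radians(v[2])),np.sin(np.radians(v[2]))
        W=np.c_[v[0]+c*P[:,0]-s*P[:,1],v[1]+s*P[:,0]+c*P[:,1],P[:,2]];t=0
        for im,g in G:
            C=W@np.array(im['R']).T+np.array(im['t']);u=im['fx']*C[:,0]/C[:,2]+im['cx'];w=im['fy']*C[:,1]/C[:,2]+im['cy']
            t+=np.minimum(cv2.remap(g,u.astype(np.float32),w.astype(np.float32),1).ravel(),80).mean()
        return -t
    best=None
    for a in np.linspace(-span[0],span[0],15):
        for b in np.linspace(-span[1],span[1],15):
            for c in np.linspace(-span[2],span[2],7):
                v=np.array(x0)+[a,b,c];f=score(v)
                if best is None or f<best[0]: best=(f,v)
    r=minimize(score,best[1],method='Nelder-Mead',options=dict(initial_simplex=best[1]+np.array([[0,0,0],[2,0,0],[0,2,0],[0,0,1.]])))
    return r.x.round(1),round(-r.fun,1)
E
python3 - <<'E'
from fit import *
T=cap('top');S=cap('side')
T0=dict(T,frame=cv2.imread('pics/top0.png'));S0=dict(S,frame=cv2.imread('pics/side0.png'))
plate=lines_rect(-118,118,-56,56,8)
box=lines_rect(-51,51,-52,52,48)
hold=lines_rect(-40,40,-45,45,55)
for n,L,x0 in (('plate',plate,(501,-244,116.8)),('box',box,(502,-242,116.8)),('holder',hold,(518,206,-22))):
    print(n,'top',fit([T0],L,x0),'side',fit([S0],L,x0),'both',fit([T0,S0],L,x0))
E
```

```text
plate top (array([ 496.2, -234.6,  116.2]), np.float64(73.9)) side (array([ 499.4, -235.1,  116.2]), np.float64(57.5)) both (array([ 498.6, -234.7,  116.1]), np.float64(130.2))
box top (array([ 504.6, -245.9,  115.2]), np.float64(69.9)) side (array([ 502.5, -236.9,  113.7]), np.float64(64.8)) both (array([ 503.5, -243.2,  115.2]), np.float64(130.1))
holder top (array([518.8, 202.9, -22.2]), np.float64(44.3)) side (array([518.2, 210.3, -23.7]), np.float64(72.3)) both (array([520. , 208.3, -21.7]), np.float64(113.4))
```

```bash
python3 - <<'E'
from plan2 import *
a=plan([466.9,48.0,60],tool(140,0),n=2)
plan([466.9,48.0,25.6],tool(140,0),n=3,start=a)
E
```

```text
[{'dx': -0.44, 'dy': 0.01, 'dz': 0.3, 'wx': 0.02, 'wy': -0.01, 'wz': -0.0}, {'dx': -0.44, 'dy': 0.0, 'dz': 0.31, 'wx': 0.02, 'wy': -0.01, 'wz': -0.01}]
end [466.9  47.9  60. ]
[{'dx': 0.0, 'dy': 0.0, 'dz': 0.46, 'wx': -0.0, 'wy': -0.0, 'wz': 0.0}, {'dx': 0.0, 'dy': 0.0, 'dz': 0.46, 'wx': -0.0, 'wy': -0.0, 'wz': 0.0}, {'dx': 0.0, 'dy': 0.0, 'dz': 0.45, 'wx': -0.0, 'wy': -0.0, 'wz': 0.0}]
end [466.9  47.9  25.7]
```

step_arm(increments=[{"dx":-0.44,"dy":0,"dz":0.3,"wx":0.02,"wy":-0.01,"wz":0},{"dx":-0.44,"dy":0,"dz":0.3,"wx":0.02,"wy":-0.01,"wz":0},{"dx":0,"dy":0,"dz":0.46,"wx":0,"wy":0,"wz":0},{"dx":0,"dy":0,"dz":0.46,"wx":0,"wy":0,"wz":0},{"dx":0,"dy":0,"dz":0.45,"wx":0,"wy":0,"wz":0}])

```text
time_s: 18.45
eef_pos: [466.2, 47.8, 24.5]
ee_rot: [-0.001, 0.342, 0.94, -0.0]
force: [0.5, 0.6, 0.1]
grip_width: 0.701
grip_force: 0.0
```

step_arm(increments=[{"dx":0,"dy":0,"dz":0,"wx":0,"wy":0,"wz":0},{"dx":0,"dy":0,"dz":0,"wx":0,"wy":0,"wz":0},{"dx":0,"dy":0,"dz":0,"wx":0,"wy":0,"wz":0},{"dx":0,"dy":0,"dz":0,"wx":0,"wy":0,"wz":0},{"dx":0,"dy":0,"dz":0,"wx":0,"wy":0,"wz":0}], fingers=15, squeeze=70)

```text
time_s: 18.95
eef_pos: [466.9, 47.8, 26.5]
ee_rot: [0.0, 0.342, 0.94, 0.0]
force: [-0.2, 1.0, 3.4]
grip_width: 0.259
grip_force: 69.4
```

step_arm(increments=[{"dx":0,"dy":0,"dz":-0.4,"wx":0,"wy":0,"wz":0},{"dx":0,"dy":0,"dz":-1,"wx":0,"wy":0,"wz":0},{"dx":0,"dy":0,"dz":-1,"wx":0,"wy":0,"wz":0},{"dx":0,"dy":0,"dz":-1,"wx":0,"wy":0,"wz":0},{"dx":0,"dy":0,"dz":-1,"wx":0,"wy":0,"wz":0}])

```text
time_s: 19.45
eef_pos: [466.5, 47.7, 137.5]
ee_rot: [-0.0, 0.342, 0.94, -0.0]
force: [1.1, 0.2, -2.5]
grip_width: 0.26
grip_force: 68.9
```

```bash
python3 - <<'E'
from plan2 import *
st()
for i in range(3):
  for c in ('top','side'):
    im=cap(c);print(c,*[lm(c,im,l,3) for l in (('bar_head','bar_end','through_slot','pocket_slot') if i<2 else ('through_slot','pocket_slot'))])
p,R,s=pose()
a=plan([480,-60,160],tool(116.3,0))
a=plan([501.5-7.5,-244.5+15.3,130],tool(116.3,0),start=a)
E
```

```text
19.45 p [466.5  47.7 137.5] z [-0. -0. -1.] x [-0.766  0.643  0.   ] j [-0.15  0.33  1.82 -0.    1.   -1.02] F [ 1.1  0.2 -2.5] w 0.26 g 68.9
top [(0.64, [410.0, 95.0, 113.0]), (0.57, [552.0, 327.0, 127.0]), (0.25, [532.0, -312.0, 53.0])] [(0.72, [535.0, -9.0, 115.0]), (0.46, [555.0, 326.0, 6.0])] [(0.9, [472.0, -182.0, 54.0])] []
side [(0.83, [408.0, 97.0, 118.0]), (0.68, [533.0, -7.0, 112.0]), (0.57, [552.0, 329.0, 127.0])] [(0.78, [549.0, 325.0, 9.0]), (0.56, [726.0, 402.0, 3.0])] [(0.66, [465.0, -178.0, 53.0]), (0.52, [501.0, -242.0, 7.0])] []
top [(0.64, [408.0, 96.0, 115.0]), (0.46, [551.0, 327.0, 125.0])] [(0.63, [539.0, -9.0, 114.0]), (0.45, [554.0, 328.0, 6.0])] [(0.83, [467.0, -183.0, 54.0])] [(0.81, [533.0, -313.0, 49.0])]
side [(0.63, [554.0, 327.0, 124.0]), (0.63, [520.0, 211.0, 2.0]), (0.6, [408.0, 97.0, 119.0])] [(0.84, [548.0, 324.0, 10.0]), (0.56, [533.0, -9.0, 115.0])] [(0.62, [464.0, -182.0, 55.0])] []
top [(0.82, [468.0, -182.0, 53.0]), (0.17, [407.0, 97.0, 114.0])] [(0.64, [530.0, -314.0, 53.0])]
side [(0.75, [466.0, -179.0, 57.0])] [(0.16, [480.0, 44.0, 119.0])]
[... 250 characters left out ...]
: -0.42, 'dz': -0.19, 'wx': -0.0, 'wy': -0.0, 'wz': 0.79}, {'dx': -0.8, 'dy': -0.35, 'dz': -0.19, 'wx': -0.01, 'wy': -0.0, 'wz': 0.78}]
end [480.  -60.1 160. ]
[{'dx': -0.9, 'dy': -0.36, 'dz': 0.17, 'wx': 0.0, 'wy': -0.0, 'wz': 0.0}, {'dx': -0.9, 'dy': -0.35, 'dz': 0.17, 'wx': 0.0, 'wy': -0.0, 'wz': 0.0}, {'dx': -0.9, 'dy': -0.36, 'dz': 0.17, 'wx': 0.0, 'wy': -0.0, 'wz': 0.0}, {'dx': -0.91, 'dy': -0.36, 'dz': 0.17, 'wx': 0.0, 'wy': -0.0, 'wz': 0.0}, {'dx': -0.9, 'dy': -0.36, 'dz': 0.17, 'wx': 0.0, 'wy': -0.0, 'wz': 0.0}]
[{'dx': -0.9, 'dy': -0.35, 'dz': 0.17, 'wx': 0.0, 'wy': -0.0, 'wz': 0.0}, {'dx': -0.9, 'dy': -0.36, 'dz': 0.18, 'wx': 0.0, 'wy': -0.0, 'wz': 0.0}]
end [ 494.  -229.2  129.9]
```

step_arm(increments=[{"dx":-0.64,"dy":-0.59,"dz":-0.19,"wx":0,"wy":0,"wz":0.79},{"dx":-0.68,"dy":-0.54,"dz":-0.19,"wx":0,"wy":0,"wz":0.79},{"dx":-0.72,"dy":-0.48,"dz":-0.2,"wx":0,"wy":0,"wz":0.79},{"dx":-0.76,"dy":-0.42,"dz":-0.19,"wx":0,"wy":0,"wz":0.79},{"dx":-0.8,"dy":-0.35,"dz":-0.19,"wx":0,"wy":0,"wz":0.78}])

```text
time_s: 21.25
eef_pos: [480.0, -61.0, 160.1]
ee_rot: [-0.0, 0.529, 0.849, -0.0]
force: [0.5, -0.5, -1.1]
grip_width: 0.261
grip_force: 68.9
```

step_arm(increments=[{"dx":-0.9,"dy":-0.36,"dz":0.17,"wx":0,"wy":0,"wz":0},{"dx":-0.9,"dy":-0.36,"dz":0.17,"wx":0,"wy":0,"wz":0},{"dx":-0.9,"dy":-0.36,"dz":0.17,"wx":0,"wy":0,"wz":0},{"dx":-0.9,"dy":-0.36,"dz":0.17,"wx":0,"wy":0,"wz":0},{"dx":-0.9,"dy":-0.36,"dz":0.17,"wx":0,"wy":0,"wz":0}])

```text
time_s: 21.75
eef_pos: [489.6, -181.9, 138.5]
ee_rot: [-0.0, 0.528, 0.85, -0.0]
force: [1.4, -0.6, -2.0]
grip_width: 0.261
grip_force: 68.9
```

```bash
python3 - <<'E'
from plan2 import *
st(); plan([492.3,-226.4,125],tool(116.3,0))
E
```

```text
21.75 p [ 489.6 -181.9  138.5] z [-0.001  0.    -1.   ] x [-0.443  0.896  0.   ] j [-0.58  0.43  1.66 -0.    1.05 -1.04] F [ 1.4 -0.6 -2. ] w 0.261 g 68.9
[{'dx': -0.82, 'dy': -0.35, 'dz': 0.27, 'wx': -0.0, 'wy': -0.0, 'wz': 0.0}, {'dx': -0.82, 'dy': -0.34, 'dz': 0.27, 'wx': -0.01, 'wy': -0.0, 'wz': 0.0}]
end [ 492.3 -226.3  125. ]
```

step_arm(increments=[{"dx":-0.82,"dy":-0.35,"dz":0.27,"wx":0,"wy":0,"wz":0},{"dx":-0.82,"dy":-0.35,"dz":0.27,"wx":0,"wy":0,"wz":0},{"dx":0,"dy":0,"dz":0,"wx":0,"wy":0,"wz":0}])

```text
time_s: 22.05
eef_pos: [491.7, -227.4, 124.3]
ee_rot: [-0.001, 0.529, 0.849, -0.0]
force: [-0.0, -0.2, -1.0]
grip_width: 0.262
grip_force: 68.9
```

```bash
python3 - <<'E'
from plan2 import *
st()
acc={}
u=np.array([-.443,.8965]);n=np.array([.8965,.443])
for i in range(3):
  for c in ('top','side'):
    im=cap(c)
    for l in ('bar_head','bar_end','through_slot','pocket_slot'):
      r=[x for x in lm(c,im,l,3) if x[1][1]<-100 and (x[1][2]>85 or 'slot' in l)]
      if r: acc.setdefault((l,c),[]).append([u@r[0][1][:2],n@r[0][1][:2],r[0][1][2],r[0][0]])
for k,v in sorted(acc.items()): print(k,np.round(v,1).tolist())
T=cap('top');S=cap('side')
cv2.imwrite('pics/over.png',np.hstack([cv2.resize(T['frame'][215:295,350:450],(400,320),interpolation=2),cv2.resize(S['frame'][190:270,310:410],(400,320),interpolation=2)]))
E
```

```text
22.05 p [ 491.7 -227.4  124.3] z [-0.002  0.    -1.   ] x [-0.441  0.897  0.001] j [-0.65  0.49  1.61 -0.    1.04 -1.11] F [-0.  -0.2 -1. ] w 0.262 g 68.9
('bar_end', 'side') [[-503.7, 342.2, 104.0, 0.8], [-505.5, 341.4, 103.0, 0.5], [-506.0, 342.3, 105.0, 0.5]]
('bar_head', 'side') [[-343.6, 341.0, 105.0, 0.7], [-341.8, 344.2, 104.0, 0.6]]
('bar_head', 'top') [[-344.5, 342.8, 101.0, 0.4], [-342.7, 341.5, 102.0, 0.5], [-342.3, 340.6, 103.0, 0.4]]
('pocket_slot', 'side') [[-516.3, 338.3, 53.0, 0.8], [-517.6, 338.7, 53.0, 0.6], [-514.0, 340.5, 54.0, 0.8]]
('pocket_slot', 'top') [[-517.2, 340.1, 52.0, 0.6], [-519.9, 338.7, 54.0, 0.8], [-516.7, 339.2, 53.0, 0.7]]
('through_slot', 'side') [[-364.7, 338.5, 53.0, 0.7], [-366.0, 338.9, 57.0, 0.9], [-365.6, 338.0, 55.0, 0.6]]
('through_slot', 'top') [[-369.1, 338.5, 55.0, 0.6], [-370.5, 336.7, 55.0, 0.7], [-372.7, 338.9, 53.0, 0.7]]
```

View pics/over.png

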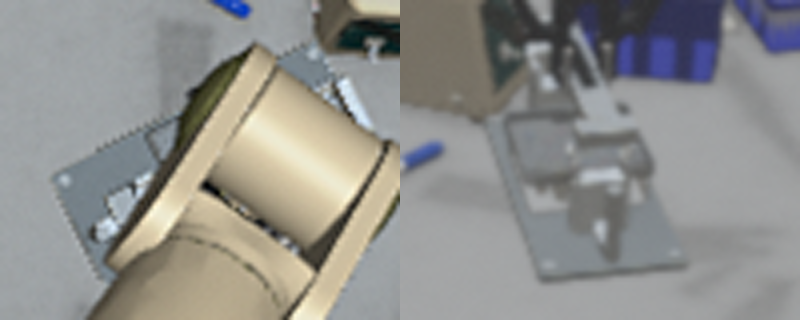

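Side crop: the bar is over the box, in line with both posts, head towards the camera outside the through-slot post. Landmarks ask for a shift of about −2.5 mm across and −1 mm along. Adjusting, then going down while watching the force.

step_arm(increments=[{"dx":-0.04,"dy":-0.1,"dz":0.4,"wx":0,"wy":0,"wz":0},{"dx":0,"dy":0,"dz":0.3,"wx":0,"wy":0,"wz":0},{"dx":0,"dy":0,"dz":0.2,"wx":0,"wy":0,"wz":0},{"dx":0,"dy":0,"dz":0,"wx":0,"wy":0,"wz":0}])

```text
time_s: 24.05
eef_pos: [489.8, -227.1, 101.6]
ee_rot: [-0.001, 0.528, 0.85, -0.0]
force: [-0.4, 0.4, -1.1]
grip_width: 0.259
grip_force: 68.9
```

step_arm(increments=[{"dx":0,"dy":0,"dz":0.1,"wx":0,"wy":0,"wz":0},{"dx":0,"dy":0,"dz":0.1,"wx":0,"wy":0,"wz":0},{"dx":0,"dy":0,"dz":0,"wx":0,"wy":0,"wz":0}])

```text
time_s: 24.35
eef_pos: [490.2, -227.3, 97.5]
ee_rot: [-0.0, 0.528, 0.85, -0.0]
force: [0.3, -0.5, -1.6]
grip_width: 0.259
grip_force: 68.9
```

```bash
python3 -c "
from plan2 import *
st();print(pose()[2]['wrist_torque'])"
```

```text
24.35 p [ 490.2 -227.3   97.5] z [-0.001  0.    -1.   ] x [-0.443  0.896  0.001] j [-0.65  0.52  1.64 -0.    0.98 -1.11] F [ 0.3 -0.5 -1.6] w 0.259 g 68.9
[-0.07162198 -0.06186969 -0.06531275]
```

step_arm(increments=[{"dx":0,"dy":0,"dz":0.1,"wx":0,"wy":0,"wz":0},{"dx":0,"dy":0,"dz":0.06,"wx":0,"wy":0,"wz":0},{"dx":0,"dy":0,"dz":0,"wx":0,"wy":0,"wz":0}])

```text
time_s: 24.65
eef_pos: [490.1, -227.3, 93.5]
ee_rot: [-0.0, 0.528, 0.85, -0.0]
force: [1.0, -0.7, -0.9]
grip_width: 0.258
grip_force: 68.9
```

step_arm(increments=[{"dx":0,"dy":0,"dz":0.08,"wx":0,"wy":0,"wz":0},{"dx":0,"dy":0,"dz":0.08,"wx":0,"wy":0,"wz":0},{"dx":0,"dy":0,"dz":0,"wx":0,"wy":0,"wz":0}])

```text
time_s: 24.95
eef_pos: [490.1, -227.3, 89.4]
ee_rot: [-0.001, 0.528, 0.85, -0.0]
force: [-0.2, 0.4, -1.1]
grip_width: 0.259
grip_force: 68.9
```

step_arm(increments=[{"dx":0,"dy":0,"dz":0.08,"wx":0,"wy":0,"wz":0},{"dx":0,"dy":0,"dz":0.04,"wx":0,"wy":0,"wz":0},{"dx":0,"dy":0,"dz":0,"wx":0,"wy":0,"wz":0}])

```text
time_s: 25.25
eef_pos: [490.2, -227.4, 86.5]
ee_rot: [-0.0, 0.528, 0.85, -0.0]
force: [-0.4, -0.5, -1.5]
grip_width: 0.259
grip_force: 68.9
```

```bash
python3 -c "
from plan2 import *
st();print(pose()[2]['wrist_torque'])"
```

```text
25.25 p [ 490.2 -227.4   86.5] z [-0.001  0.    -1.   ] x [-0.443  0.896  0.001] j [-0.65  0.54  1.65 -0.    0.96 -1.11] F [-0.4 -0.5 -1.5] w 0.259 g 68.9
[ 0.02960947 -0.04580999 -0.04255442]
```

step_arm(increments=[{"dx":0,"dy":0,"dz":0.08,"wx":0,"wy":0,"wz":0},{"dx":0,"dy":0,"dz":0.08,"wx":0,"wy":0,"wz":0},{"dx":0,"dy":0,"dz":0,"wx":0,"wy":0,"wz":0}])

```text
time_s: 25.55
eef_pos: [490.1, -227.3, 82.4]
ee_rot: [-0.001, 0.528, 0.85, -0.0]
force: [0.1, -0.1, -1.8]
grip_width: 0.26
grip_force: 68.9
```

step_arm(increments=[{"dx":0,"dy":0,"dz":0.05,"wx":0,"wy":0,"wz":0},{"dx":0,"dy":0,"dz":0,"wx":0,"wy":0,"wz":0}])

```text
time_s: 25.75
eef_pos: [490.2, -227.4, 81.3]
ee_rot: [-0.0, 0.528, 0.85, -0.0]
force: [-0.7, -0.3, -1.2]
grip_width: 0.258
grip_force: 68.9
```

step_arm(increments=[{"dx":0,"dy":0,"dz":0.05,"wx":0,"wy":0,"wz":0},{"dx":0,"dy":0,"dz":0,"wx":0,"wy":0,"wz":0}])

```text
time_s: 25.95
eef_pos: [490.3, -227.5, 80.5]
ee_rot: [-0.0, 0.528, 0.85, -0.0]
force: [-1.4, 0.1, 2.1]
grip_width: 0.261
grip_force: 69.3
```

Contact at the expected floor height (80.5). Releasing, then straight up.

step_arm(increments=[{"dx":0,"dy":0,"dz":0,"wx":0,"wy":0,"wz":0},{"dx":0,"dy":0,"dz":0,"wx":0,"wy":0,"wz":0},{"dx":0,"dy":0,"dz":0,"wx":0,"wy":0,"wz":0},{"dx":0,"dy":0,"dz":-0.2,"wx":0,"wy":0,"wz":0},{"dx":0,"dy":0,"dz":-0.6,"wx":0,"wy":0,"wz":0}], fingers=50)

```text
time_s: 26.45
eef_pos: [489.7, -227.1, 99.7]
ee_rot: [-0.002, 0.528, 0.85, -0.0]
force: [-0.1, 0.3, 0.2]
grip_width: 0.584
grip_force: 0.0
```

step_arm(increments=[{"dx":0,"dy":0,"dz":-1,"wx":0,"wy":0,"wz":0},{"dx":0,"dy":0,"dz":-1,"wx":0,"wy":0,"wz":0},{"dx":0,"dy":0,"dz":-1,"wx":0,"wy":0,"wz":0},{"dx":0,"dy":0,"dz":-1,"wx":0,"wy":0,"wz":0},{"dx":0,"dy":0,"dz":-1,"wx":0,"wy":0,"wz":0}])

```text
time_s: 26.95
eef_pos: [490.2, -227.3, 226.7]
ee_rot: [-0.0, 0.528, 0.85, -0.0]
force: [0.4, -0.5, 0.7]
grip_width: 0.589
grip_force: 0.0
```

step_arm(increments=[{"dx":0.5,"dy":-1,"dz":-0.5,"wx":0,"wy":0,"wz":0},{"dx":0.5,"dy":-1,"dz":-0.5,"wx":0,"wy":0,"wz":0},{"dx":0.5,"dy":-1,"dz":-0.5,"wx":0,"wy":0,"wz":0},{"dx":0.5,"dy":-1,"dz":0,"wx":0,"wy":0,"wz":0},{"dx":0,"dy":0,"dz":0,"wx":0,"wy":0,"wz":0}])

```text
time_s: 27.45
eef_pos: [376.7, -226.8, 263.7]
ee_rot: [0.0, 0.528, 0.849, -0.0]
force: [0.6, -0.2, -0.4]
grip_width: 0.585
grip_force: 0.0
```

```bash
python3 - <<'E'
from plan2 import *
st()
u=np.array([-.443,.8965]);n=np.array([.8965,.443])
for c in ('top','side'):
  for i in range(2):
    im=cap(c)
    for l in ('bar_head','bar_mid','bar_end','through_slot','pocket_slot','box'):
      r=[x for x in lm(c,im,l,3) if x[1][1]<-100]
      if r: print(c,l,np.round([u@r[0][1][:2]+441,n@r[0][1][:2]-338.5,r[0][1][2],r[0][0]],1))
T=cap('top');S=cap('side')
cv2.imwrite('pics/fin.png',np.hstack([cv2.resize(T['frame'][215:295,350:450],(400,320),interpolation=2),cv2.resize(S['frame'][190:270,310:410],(400,320),interpolation=2)]))
E
```

```text
27.45 p [ 376.7 -226.8  263.7] z [-0.    -0.001 -1.   ] x [-0.442  0.897 -0.001] j [-0.81  0.12  1.72 -0.    1.3  -1.27] F [ 0.6 -0.2 -0.4] w 0.585 g 0.0
top bar_head [96.   3.  57.   0.6]
top bar_mid [ 3.   3.9 59.   0.7]
top bar_end [-67.2   3.8  58.    1. ]
top pocket_slot [-78.    0.7  50.    0.9]
top box [-1.9  4.8 11.   0.6]
top bar_head [97.4  2.5 59.   0.6]
top bar_mid [ 4.3  1.2 62.   0.6]
top bar_end [-65.9   5.5  57.    0.8]
top through_slot [66.9 -1.3 51.   0.9]
top pocket_slot [-75.7  -1.6  52.    0.7]
top box [-1.   5.2  8.   0.8]
side bar_head [94.7  1.2 62.   0.5]
side bar_mid [10.2  5.2 59.   0.8]
side bar_end [-63.7  -1.2  59.    0.8]
side through_slot [73.6 -1.4 54.   1. ]
side pocket_slot [-75.7   0.7  53.    0.6]
side box [4.8 2.5 7.  0.7]
side bar_head [96.9  1.2 60.   0.6]
side bar_mid [ 9.3  4.7 60.   0.9]
side bar_end [-66.8   0.6  60.    0.6]
side through_slot [72.7  0.4 58.   0.8]
side pocket_slot [-76.2  -0.7  53.    1. ]
side box [3.9 4.3 7.  1. ]
```

View pics/fin.png

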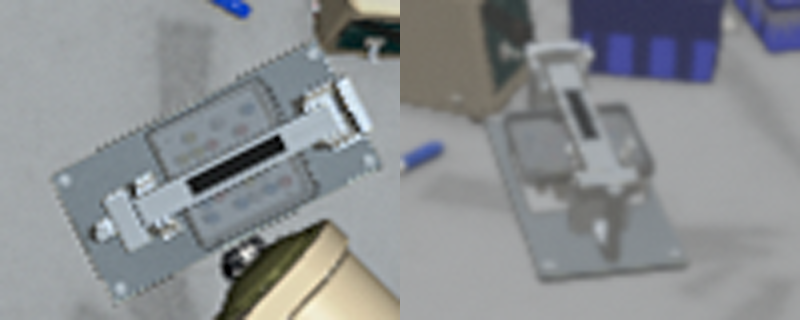

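The final picture shows the bar across both posts over the box, head between the through-slot post and the pin (top crop about (125,220)), plain end in the pocket (about (330,110)), gripper clear. Handing in.

```bash
python3 -c "
from rig import finish_job
print(finish_job())"
```

```text
the job is handed in; nothing more can be done
None
```

The job is handed in: the bar was laid flat on the bench, let go and taken up again, and it now rests across both posts with the T-head outside the through-slot post; my last camera check puts head and end about 60 mm high, but no verdict came back.

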